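Load the pivoting tape bar at the packing bench and keep it level

ROBOT

A 6-joint arm with a two-finger parallel gripper is mounted at the origin on the work surface. World frame = base frame: x ahead of the robot, y to its left, z up, the work surface at z = 0. Lengths are in m, angles in rad, forces in N, time in s.
With the tool pointing down it reaches from about 0.3 to 0.875 m from the base axis. Payload 6.4 kg.
Tool frame: the origin (TCP) lies midway between the tips of the shut fingers; the grasp point (between the pads) lies 19 mm behind it; z points along the fingers, y is the direction in which the jaws open and shut (so a half turn about z gives the same grasp; the last joint's range is limited). The gripper opens to 85 mm and grips with 20 to 120 N. Pads are 22 mm wide; open, the fingers measure 114 mm over their backs; the gripper's body (76 mm by 85 mm) begins 54 mm behind the grasp point. The pads swing forward as they close: fully open they stand 13 mm farther back than shut.
Start: joints at [-1.423, 0.181, 1.607, -0, 1.354, -0.206], TCP at [0.199, -0.539, 0.231] pointing down, gripper open.
Joint ranges: [-2.99, 2.99], [-0.89, 2.07], [0.3, 2.58], [-1.14, 4.28], [0, 2.63], [-3.12, 3.12]. Speed limits (rad/s): [2.57, 2.57, 3.01, 3.14, 3.14, 3.14].

INTERFACE

Orientations are given as a unit quaternion [w, x, y, z].
In Python, from bench import get_obs, camera, hand_in gives the robot as it stands.
- The arm moves only by the tool drive_tool, never from a script. Its argument "deltas" is a list of rows, each a list of 2 entries, a list of its own where there are three numbers: the shift along the world's x, y, z in m, then the turn about the world's z in rad. A call has 1 to 10 rows; each row shifts and turns the pose as measured when the row begins; what a row does not reach is not made up. A row lasts 1/10 s, in which the tool goes at most 50 mm and 8.59 degrees, less where a joint would pass 70% of its speed; a pose out of reach is approached as far as the arm can. A call is refused whole if a number of a shift passes 0.05 or a number of a turn 0.15, either way. A call with a gripper value outside its range is refused whole. "gripper" is the opening, from 0 (shut) to 1 (fully open), set as the call begins (left out, the last holds). The fingers move at their own pace and stop on an object; the grip force is fixed at half the most. Time passes only in rows, so rows that do not move let the fingers close. It gives the time, the measured TCP pose, the force and the opening at its end, in the units of the state.
- get_obs(): the state, without advancing time (a new reading comes with each control period).
- camera(name): name is "scene" or "top" or "wrist"; returns a dict with "frame" (480x640x3 uint8, red, green, blue), "fx", "fy", "cx", "cy" (pixels), "eye" and "attitude" of the camera in the world. Camera axes: x right, y down, z forward; pixel columns grow to the right and rows downward; lengths in m; the calibration is good to about 2 mm. The wrist camera is an equidistant fisheye: a pixel r from the principal point sees the ray r / f radians off the axis. A picture is of the moment at which its call begins. There is no depth.
- hand_in(): hands the job in, once; it reports no verdict.
The state is a dict: "time_s": time; "q": joint angles; "dq": joint speeds; "joint_efforts": joint torques, N m; "eef_pos": TCP position; "eef_rot": TCP orientation; "wrist_force": force on the tool from outside, world axes, zero at the start; "torque": the same for the moment, N m; "opening": opening from 0.0 (shut) to 1.0 (fully open).
Only numpy, scipy, OpenCV 4.12 (cv2) and the standard library are available. Lean on these libraries where they do the work, as an engineer would, in place of code of your own. Each camera call takes 0.05 s, during which the arm holds its last target.

TASK

Load the pivoting bar with the three tape hangers, working left, right, left as seen from the robot so that it stays near level: first a single-roll hanger into the outer notch of the left arm, then the double-roll hanger into the notch of the right arm, then the other single-roll hanger into the inner left notch, letting go of each before the next. Hook each crook over the bar with a light touch and slide it along until you feel it drop fully into its notch; never tip the bar onto its stops or shove it hard, and end with all three hanging freely and the bar level. Leave the other things on the bench where they are.

Things in the scene. Friction and masses are not known exactly. Their poses are not given: they have to be found in the camera images.
- stand: The bar's stand, screwed to the bench: dark base plate, green square post 250 mm high. Origin on the bench below the bar's pivot. x points away from the robot, from the bar to the post, whose axis is at x = +85 mm (36 mm square). The bearing and a small stop yoke join post and bar at the middle.
- bar: The pivoting dark steel bar, 420 x 14 x 20 mm. Origin at its middle on the pivot, 215 mm above the bench. x: pivot axis, away from the robot; y: along the bar, to the left arm. Turns about x (positive: left arm up), springs back to level with 5.5 N m/rad, damping 0.35 N m s/rad. Rubber stops at 0.13 rad; count it as tipped onto them from 0.115 rad. Each arm carries a notched rail.
- left_arm (a point): Point on the left arm's rail top, at y = +125, z = +26 mm in the bar's frame. Aluminium rail 20 mm thick, from y = 45 to 205 mm, with two square-sided notches across its top, 14 mm wide, 10 mm deep, 92 mm apart: nominally y = +84 (inner) and +176 mm (outer). The rail is clamped up to 12 mm to either side of nominal; not measured: look or feel. Yellow marks on its sides under each notch.
- right_arm (a point): Point on the right arm's rail top, at y = -125, z = +26 mm in the bar's frame. Rail like the left one but with one notch, nominally at y = -130 mm, also clamped up to 12 mm either way, independently. A crook on a rail's top has its grip centre at z = 60 mm in the bar's frame; fully down in a notch, 50 mm. Bar underside: z = -10 mm.
- single_a_grip (a point): Centre of the orange grip block (24 x 24 x 40 mm) on top of single-roll hanger A, 180 mm above its underside: 72 mm base disc, one brown tape roll (80 mm across, top 53 mm up), steel rod and open crook above. 0.25 kg +-6 %. Starts upright. z up, x the way the crook opens. The load hangs plumb below this point.
- single_a_crook (a point): Centre of hanger A's bearing bar (8 mm round, level along x), 30 mm below its grip centre. It runs from x = -30 to +26 mm. At +26 a nose turns down, its tip 20 mm below this point. At -30 the crook's back goes down 85 mm to a foot (top 81 mm below this point) that returns to the rod. So the crook is open towards +x, 61 mm high from nose tip to foot.
- single_b_grip (a point): Centre of the orange grip block of single-roll hanger B, the same as A in every way; 180 mm above its underside.
- double_grip (a point): Centre of the blue grip block (24 x 24 x 40 mm) of the double-roll hanger, 228 mm above its underside: two rolls stacked (80 mm across, top 101 mm up), 0.50 kg +-6 %. Its crook has the same size and place below the grip, and opens to +x, as on hanger A.
- cutter: Bystander: grey box cutter, 150 x 26 x 16 mm, lying flat. Origin at its underside.
- tape_roll: Bystander: loose brown tape roll, 96 mm across, 48 mm high, lying flat. Origin at its underside.
- carton_low: Bystander: closed cardboard carton 120 x 90 x 60 mm. Origin at its underside.
- carton_tall: Bystander: closed cardboard carton 75 x 75 x 120 mm. Origin at its underside.
- stapler: Bystander: red and black stapler, 150 x 32 x 47 mm. Origin at its underside.
- mug: Bystander: white mug, 80 mm across, 90 mm high. Origin at its underside.
- tape_gun: Bystander: hand tape dispenser lying on its side, about 150 x 190 x 55 mm. Origin at its underside.
Things that resemble listed ones, but are neither listed nor needed, are in the scene too. Leave any red or turquoise look-alike of the part that bears double_grip alone.

How it is judged:
On the way, in this order (a step that is already met when the one before it is completed fails the run):
1. A single-roll hanger, and nothing else, hangs fully in the outer left notch, let go (((y of single_a_grip in the frame of bar between 0.155 and 0.197 m and z of single_a_grip in the frame of bar between 0.044 and 0.055 m and x of single_a_grip in the frame of bar between -0.022 and 0.022 m and angle between single_a_grip's own z axis and vertical below 0.2 rad) or (y of single_b_grip in the frame of bar between 0.155 and 0.197 m and z of single_b_grip in the frame of bar between 0.044 and 0.055 m and x of single_b_grip in the frame of bar between -0.022 and 0.022 m and angle between single_b_grip's own z axis and vertical below 0.2 rad)) and contact force between the fingers and anything else below 0.3 N and not ((y of single_a_grip in the frame of bar between 0.063 and 0.105 m and z of single_a_grip in the frame of bar between 0.044 and 0.055 m and x of single_a_grip in the frame of bar between -0.022 and 0.022 m and angle between single_a_grip's own z axis and vertical below 0.2 rad) or (y of single_b_grip in the frame of bar between 0.063 and 0.105 m and z of single_b_grip in the frame of bar between 0.044 and 0.055 m and x of single_b_grip in the frame of bar between -0.022 and 0.022 m and angle between single_b_grip's own z axis and vertical below 0.2 rad)) and not (y of double_grip in the frame of bar between -0.151 and -0.109 m and z of double_grip in the frame of bar between 0.044 and 0.055 m and x of double_grip in the frame of bar between -0.022 and 0.022 m and angle between double_grip's own z axis and vertical below 0.2 rad)), for 0.2 s.
2. The double-roll hanger hangs fully in the right notch, let go, with only the one single-roll hanger opposite (((y of single_a_grip in the frame of bar between 0.155 and 0.197 m and z of single_a_grip in the frame of bar between 0.044 and 0.055 m and x of single_a_grip in the frame of bar between -0.022 and 0.022 m and angle between single_a_grip's own z axis and vertical below 0.2 rad) or (y of single_b_grip in the frame of bar between 0.155 and 0.197 m and z of single_b_grip in the frame of bar between 0.044 and 0.055 m and x of single_b_grip in the frame of bar between -0.022 and 0.022 m and angle between single_b_grip's own z axis and vertical below 0.2 rad)) and y of double_grip in the frame of bar between -0.151 and -0.109 m and z of double_grip in the frame of bar between 0.044 and 0.055 m and x of double_grip in the frame of bar between -0.022 and 0.022 m and angle between double_grip's own z axis and vertical below 0.2 rad and contact force between the fingers and anything else below 0.3 N and not ((y of single_a_grip in the frame of bar between 0.063 and 0.105 m and z of single_a_grip in the frame of bar between 0.044 and 0.055 m and x of single_a_grip in the frame of bar between -0.022 and 0.022 m and angle between single_a_grip's own z axis and vertical below 0.2 rad) or (y of single_b_grip in the frame of bar between 0.063 and 0.105 m and z of single_b_grip in the frame of bar between 0.044 and 0.055 m and x of single_b_grip in the frame of bar between -0.022 and 0.022 m and angle between single_b_grip's own z axis and vertical below 0.2 rad))), for 0.2 s.
3. The other single-roll hanger hangs fully in the inner left notch, let go ((((y of single_a_grip in the frame of bar between 0.155 and 0.197 m and z of single_a_grip in the frame of bar between 0.044 and 0.055 m and x of single_a_grip in the frame of bar between -0.022 and 0.022 m and angle between single_a_grip's own z axis and vertical below 0.2 rad) and (y of single_b_grip in the frame of bar between 0.063 and 0.105 m and z of single_b_grip in the frame of bar between 0.044 and 0.055 m and x of single_b_grip in the frame of bar between -0.022 and 0.022 m and angle between single_b_grip's own z axis and vertical below 0.2 rad)) or ((y of single_b_grip in the frame of bar between 0.155 and 0.197 m and z of single_b_grip in the frame of bar between 0.044 and 0.055 m and x of single_b_grip in the frame of bar between -0.022 and 0.022 m and angle between single_b_grip's own z axis and vertical below 0.2 rad) and (y of single_a_grip in the frame of bar between 0.063 and 0.105 m and z of single_a_grip in the frame of bar between 0.044 and 0.055 m and x of single_a_grip in the frame of bar between -0.022 and 0.022 m and angle between single_a_grip's own z axis and vertical below 0.2 rad))) and y of double_grip in the frame of bar between -0.151 and -0.109 m and z of double_grip in the frame of bar between 0.044 and 0.055 m and x of double_grip in the frame of bar between -0.022 and 0.022 m and angle between double_grip's own z axis and vertical below 0.2 rad and contact force between the fingers and anything else below 0.3 N), for 0.2 s.
At the end, for the whole second after the job is handed in: One single hanger in the outer and one in the inner left notch, the double in the right: each fully down (grip centre 44 to 55 mm above the bar's origin in its frame, within 21 mm of the nominal notch), upright within 0.2 rad; bar at rest, level within 0.05 rad; nothing held (all of step 3 and angle between bar's own z axis and vertical below 0.05 rad and angular speed of bar below 0.1 rad/s); the robot touches nothing.
It fails at once if The bar is tipped onto its stops (more than 0.115 rad) (angle between bar's own z axis and vertical above 0.115 rad).
It fails at once if The bar is shoved: all the contact forces on it together exceed 25 N (the three hangers' weight is 10 N of that) (contact force between bar and anything else above 25 N).
It fails at once if A bystander is moved by more than 30 mm (distance of any of cutter, tape_roll, carton_low, carton_tall, stapler, mug, tape_gun from where it was at the start of the episode above 0.03 m).
It also fails if it takes over 72 s, if anything falls off the work surface, if the arm or the gripper's body presses on something with over 40 N, if the wrist force passes 120 N, or if a joint passes its speed limit or range.

## Working session

There is one attempt and no reset: what is moved stays moved. The work goes in short steps, Python scripts to look and compute and a tool call to move; the robot and the scene stay as the last step left them, time stands still between calls to the robot, and variables do not carry over. Pictures are saved under pics/ and viewed, and the job is handed in when it is done.

Besides the shell and the picture viewer there is one more tool, called by a JSON object that holds its "api" and its "payload". drive_tool: Moves the arm, as the interface text tells. Its arguments: {"type":"object","properties":{"deltas":{"type":"array","items":{"type":"array"}},"gripper":{"type":"number"}},"required":["deltas"]}

```bash
mkdir -p pics; ls
python3 - <<'E'
from bench import get_obs,camera
import cv2
o=get_obs();print(o)
for n in ["scene","top","wrist"]:
    c=camera(n);cv2.imwrite(f"pics/{n}0.png",c["frame"][:,:,::-1])
    print(n,{k:v for k,v in c.items() if k!="frame"})
E
```

```text
pics
{'time_s': 0.0, 'q': array([-1.42328132e+00,  1.81521769e-01,  1.60800220e+00,  1.52659451e-05,
        1.35376003e+00, -2.06313463e-01]), 'dq': array([-0.00010812, -0.00048638,  0.00087992, -0.00049791,  0.00081667,
        0.00247298]), 'joint_efforts': array([-6.16529087e-04, -4.44875050e+01, -3.51336944e+01, -3.83284432e-04,
        9.01744352e-03, -1.23456029e-06]), 'eef_pos': array([ 0.19916612, -0.53883514,  0.23039778]), 'eef_rot': array([-8.45086523e-04,  9.84391390e-01,  1.75991127e-01,  3.23077848e-05]), 'wrist_force': array([-0.33816407, -0.5708576 ,  0.58806814]), 'torque': array([-0.02086417, -0.01109545,  0.05173084]), 'opening': 1.0014358938980024}
scene {'fx': 436.22790153319784, 'fy': 436.22790153319784, 'cx': 318.40011808476305, 'cy': 242.17927070725713, 'eye': array([ 0.92793752, -0.42148188,  0.99703374]), 'attitude': array([-0.28008209,  0.87222496,  0.38040629, -0.12676239])}
top {'fx': 521.3657196580466, 'fy': 521.3657196580466, 'cx': 315.2630231201896, 'cy': 239.78137122115717, 'eye': array([ 0.35576119, -0.02196237,  1.64986224]), 'attitude': array([ 0.02747588, -0.70287889,  0.71038572, -0.02363183])}
wrist {'fx': 371.64829954431775, 'fy': 371.64829954431775, 'cx': 321.0673389771655, 'cy': 241.68357047821738, 'eye': array([ 0.27189622, -0.51113256,  0.37186092]), 'attitude': array([ 0.12633325,  0.81082446, -0.56452521, -0.08896566])}
```

View pics/scene0.png

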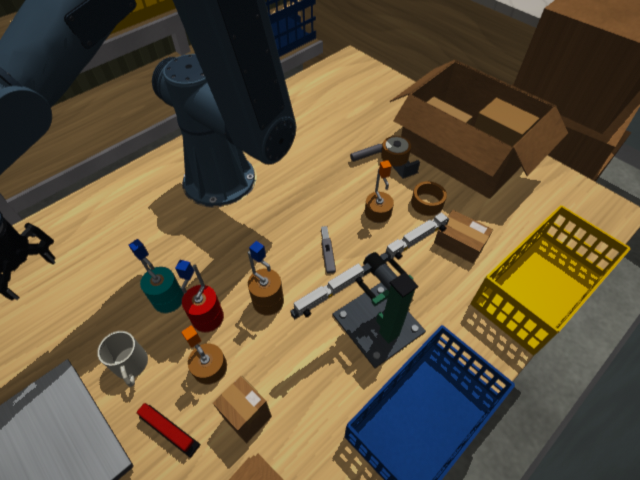

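View pics/top0.png

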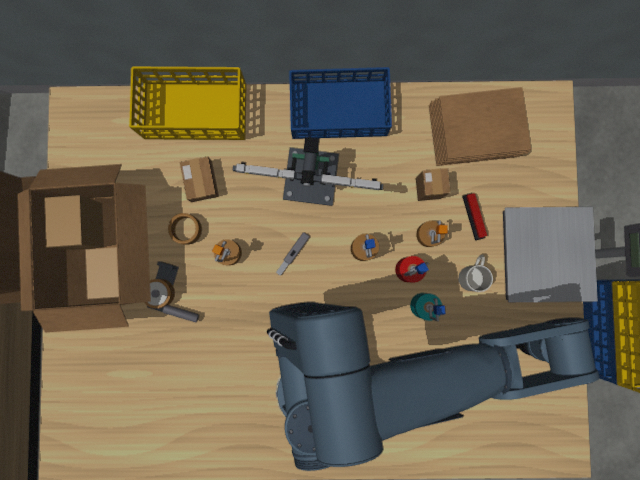

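View pics/wrist0.png

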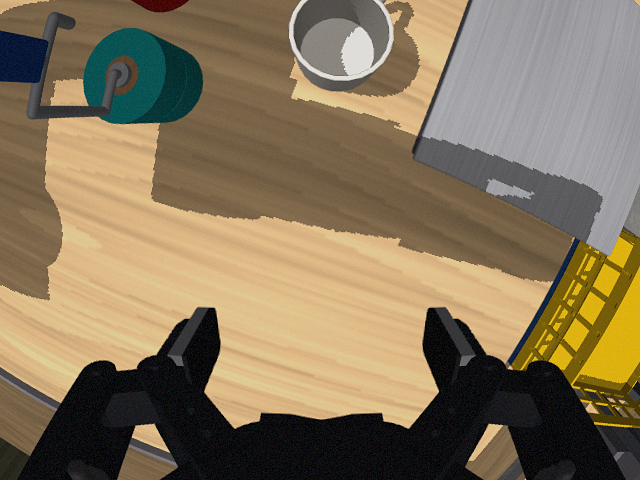

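The scene and top views show two orange-grip singles, at top-view (219,250) and (441,229). There are three blue-grip double hangers: brown at (370,243), red at (412,268), turquoise at (428,306). The bar runs from (235,167) to (380,184).

Next I'll zoom in.

```bash
cat > h.py <<'E'
import numpy as np, cv2
from scipy.spatial.transform import Rotation as R
from bench import get_obs,camera
def rot(q): return R.from_quat([q[1],q[2],q[3],q[0]])
def ray(c,u,v,fish=False):
    x=(u-c["cx"])/c["fx"];y=(v-c["cy"])/c["fy"]
    if fish:
        r=np.hypot(x,y); d=np.array([x/r*np.sin(r),y/r*np.sin(r),np.cos(r)]) if r>1e-9 else np.array([0,0,1.])
    else: d=np.array([x,y,1.]);d/=np.linalg.norm(d)
    return rot(c["attitude"]).apply(d)
def onz(c,u,v,z,fish=False):
    d=ray(c,u,v,fish);e=c["eye"];return e+d*(z-e[2])/d[2]
def proj(c,p,fish=False):
    q=rot(c["attitude"]).inv().apply(np.asarray(p)-c["eye"])
    if fish:
        r=np.hypot(q[0],q[1]);t=np.arctan2(r,q[2]);return c["cx"]+c["fx"]*t*q[0]/r,c["cy"]+c["fy"]*t*q[1]/r
    return c["cx"]+c["fx"]*q[0]/q[2],c["cy"]+c["fy"]*q[1]/q[2]
def tri(c1,p1,c2,p2,f1=False,f2=False):
    d1=ray(c1,*p1,f1);d2=ray(c2,*p2,f2);A=np.stack([d1,-d2],1)
    s=np.linalg.lstsq(A,c2["eye"]-c1["eye"],rcond=None)[0]
    a=c1["eye"]+s[0]*d1;b=c2["eye"]+s[1]*d2
    return (a+b)/2,np.linalg.norm(a-b)
def blobs(f,lo,hi,minA=15):
    hsv=cv2.cvtColor(f,cv2.COLOR_RGB2HSV);m=cv2.inRange(hsv,np.array(lo),np.array(hi))
    n,l,s,ce=cv2.connectedComponentsWithStats(m)
    return [(ce[i].round(1),s[i].tolist()) for i in range(1,n) if s[i,4]>=minA]
def crop(f,x0,x1,y0,y1,k,name):
    cv2.imwrite(name,cv2.resize(f[y0:y1,x0:x1,::-1],None,fx=k,fy=k,interpolation=cv2.INTER_CUBIC))
E
python3 - <<'E'
from h import *
T=camera("top");S=camera("scene")
crop(T["frame"],340,460,215,325,6,"pics/t_hang.png")
crop(T["frame"],200,400,140,270,4,"pics/t_bar.png")
crop(S["frame"],280,460,150,310,4,"pics/s_bar.png")
crop(S["frame"],120,300,230,390,4,"pics/s_hang.png")
for n,c in(("T",T),("S",S)):
    print(n,"orange",blobs(c["frame"],(3,200,130),(14,255,255)))
    print(n,"blue",blobs(c["frame"],(105,180,60),(125,255,255)))
    print(n,"yel",blobs(c["frame"],(22,180,120),(34,255,255),4))
E
```

```text
T orange []
T blue [(array([343.1, 105.7]), [294, 79, 97, 54, 2079]), (array([293.6,  86.2]), [290, 80, 9, 12, 33]), (array([385.6,  88.9]), [383, 86, 6, 7, 17]), (array([294.7,  98.7]), [290, 96, 9, 8, 26]), (array([293.7, 124. ]), [291, 116, 8, 15, 51]), (array([300.1, 133.1]), [296, 131, 8, 4, 15]), (array([314.4, 131.9]), [311, 131, 8, 3, 16]), (array([332.3, 134.4]), [328, 131, 11, 6, 20]), (array([349.3, 132. ]), [346, 130, 8, 7, 24]), (array([361.4, 132.9]), [358, 130, 8, 6, 16]), (array([369.3, 243.7]), [365, 240, 9, 9, 65]), (array([421.4, 267.9]), [416, 264, 12, 10, 70]), (array([603.1, 287.9]), [600, 285, 7, 7, 18]), (array([602.7, 306.8]), [600, 300, 8, 14, 44]), (array([596.5, 308.1]), [595, 304, 4, 10, 15]), (array([440.3, 309.3]), [436, 306, 9, 8, 51]), (array([594.5, 319.6]), [592, 314, 6, 12, 27]), (array([604.2, 319.2]), [600, 316, 9, 7, 27]), (array([595.9, 336.7]), [593, 330, 7, 14, 42]), (array([602.9, 335.9]), [600, 332, 8, 9, 27]), (array([596.7, 350.5]), [594, 346, 7, 10, 29]), (array([604.5, 355.6]), [602, 349, 8, 13, 37]), (array([597.6, 364.2]), [595, 361, 
[... 5589 characters left out ...]
578, 272, 7, 7, 32]), (array([593.6, 276.2]), [590, 273, 8, 7, 27]), (array([590.7, 281.7]), [588, 279, 6, 7, 26]), (array([485. , 294.7]), [482, 292, 7, 6, 21]), (array([497.1, 299.6]), [492, 294, 11, 12, 85]), (array([481.9, 303.4]), [479, 300, 7, 7, 23]), (array([490.8, 308.6]), [486, 303, 10, 12, 68]), (array([507.6, 307.9]), [502, 302, 12, 13, 90]), (array([518.4, 316.3]), [513, 310, 12, 13, 92]), (array([501.1, 316.9]), [496, 312, 11, 11, 72]), (array([529.6, 325. ]), [524, 319, 13, 13, 100]), (array([511.3, 325.1]), [506, 320, 11, 11, 73]), (array([522. , 333.7]), [517, 328, 11, 12, 78]), (array([540.9, 334. ]), [535, 328, 13, 13, 97]), (array([532.8, 342.2]), [528, 337, 11, 11, 78])]
```

View pics/t_hang.png

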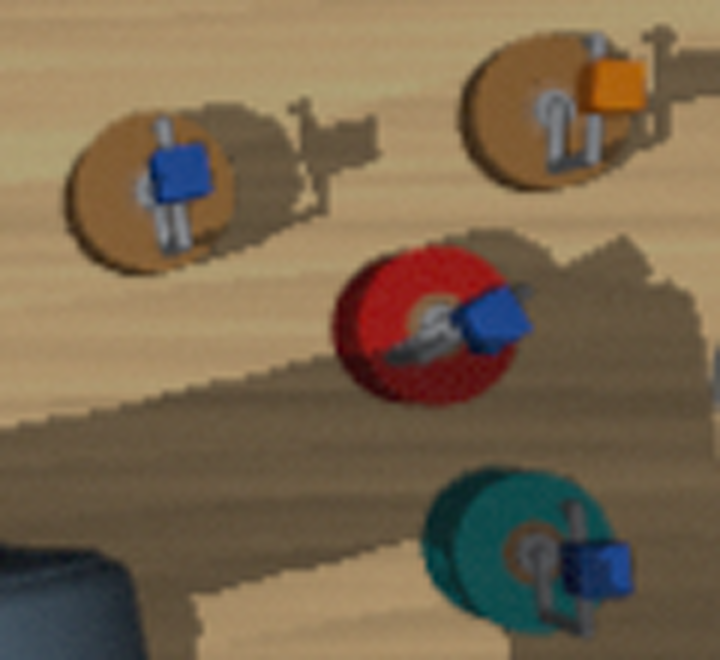

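View pics/t_bar.png

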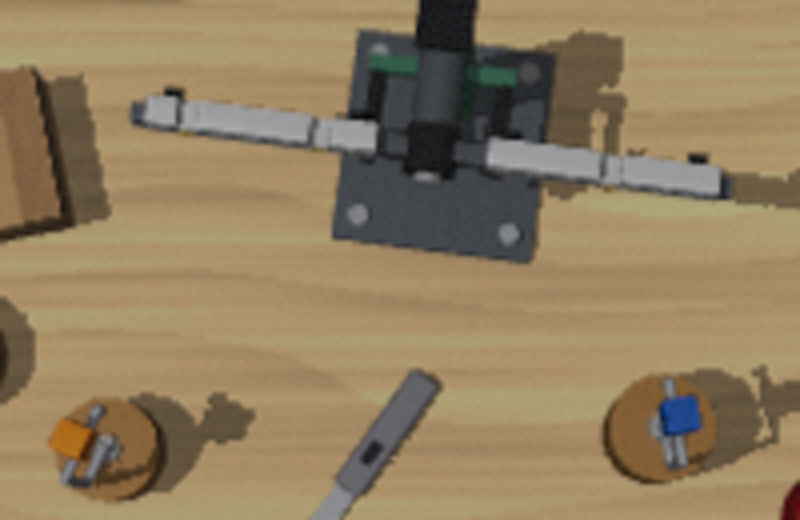

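View pics/s_bar.png

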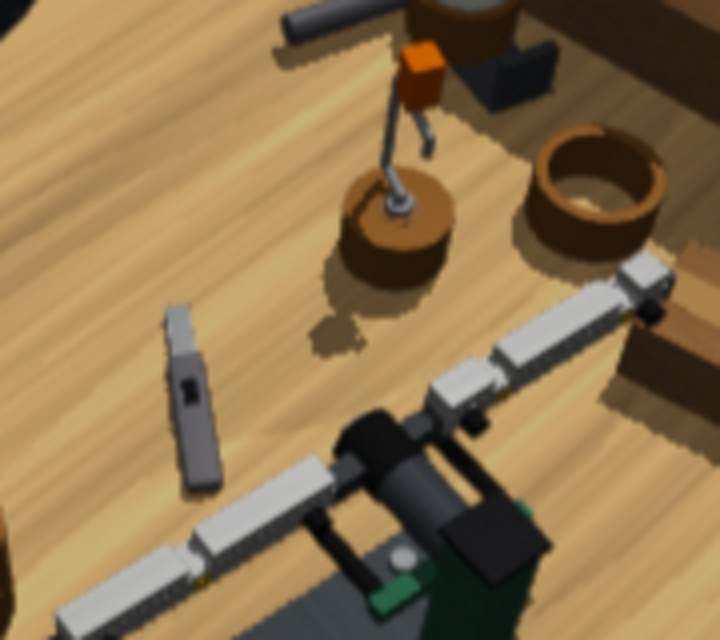

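View pics/s_hang.png

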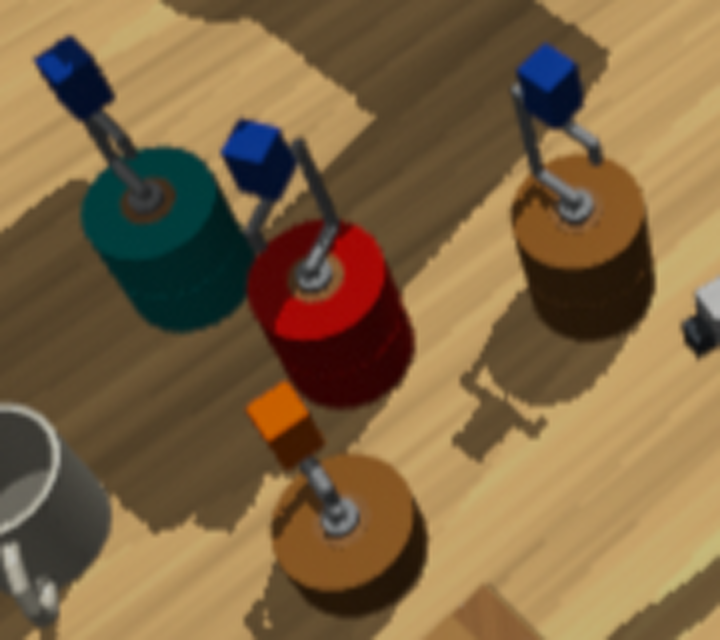

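Candidates in the top view:

| Look-alike group | Top-view pixel | Choice |
|---|---|---|
| Blue grip, brown rolls | (369,244) | The double |
| Blue grip, red rolls | (421,268) | Look-alike, leave |
| Blue grip, turquoise rolls | (440,309) | Look-alike, leave |
| Orange single | (219,250) | Wanted |
| Orange single | (441,229) | Wanted |
| Loose roll | (185,229) | Bystander |

The crops confirm this: the brown stack carries the blue grip. All three crooks open roughly +x, the left one turned towards −y. The notches show as gaps in the white rails. Next I'll measure.

Run:
```python
from h import *
T=camera("top");S=camera("scene")
f=T["frame"];hsv=cv2.cvtColor(f,cv2.COLOR_RGB2HSV)
print(hsv[229,440],hsv[250,218],hsv[249,219])
m=cv2.inRange(hsv,np.array((0,0,110)),np.array((179,45,255)))
sub=np.zeros_like(m);sub[155:195,228:390]=m[155:195,228:390]
n,l,s,ce=cv2.connectedComponentsWithStats(sub)
for i in range(1,n):
    if s[i,4]>20: print("rail",ce[i],s[i], onz(T,*ce[i],.241).round(4))
ys,xs=np.nonzero(sub);P=np.array([onz(T,u,v,.241) for u,v in zip(xs,ys)])
c=np.median(P[:,:2],0);
vx,vy,x0,y0=cv2.fitLine(P[:,:2].astype(np.float32),cv2.DIST_HUBER,0,.001,.001).ravel()
if vy<0:vx,vy=-vx,-vy
print("bar dir",vx,vy,"pt",x0,y0)
t=(P[:,:2]-[x0,y0])@[vx,vy];h,e=np.histogram(t,bins=np.arange(t.min()-.002,t.max()+.004,.0025))
print([(round(a,4),int(b)) for a,b in zip(e,h)])
# orange by ranges
for z,lo,hi,nm in((.2,(5,150,60),(16,255,255),"or"),):
    hs=hsv
    for (u0,u1,v0,v1) in((205,240,238,265),(425,455,215,245)):
        mm=cv2.inRange(hs[v0:v1,u0:u1],np.array(lo),np.array(hi)) 
        R_=f[v0:v1,u0:u1].astype(int); mm=((R_[...,0]>190)&(R_[...,2]<45)).astype(np.uint8)
        yy,xx=np.nonzero(mm); print(nm,len(xx),xx.mean()+u0,yy.mean()+v0,onz(T,xx.mean()+u0,yy.mean()+v0,z).round(4))
print("blue",onz(T,369.3,243.7,.248).round(4))
for (a,b) in(((441,229),(188.5,332.2)),((219,249.5),(384.8,163.9)),((369.3,243.7),(256.3,247.1))):
    print(tri(T,a,S,b))
```

```text
[ 16 226 176] [ 17 224 173] [ 16 217 174]
rail [239.65454545 167.07272727] [236 164   8   8  55] [0.6598 0.1902 0.241 ]
rail [260.89495798 169.90756303] [245 165  33  11 238] [0.6512 0.132  0.241 ]
rail [285.82300885 173.24778761] [278 169  16   9 113] [0.6412 0.0638 0.241 ]
rail [350.49761905 181.2047619 ] [322 175  58  14 420] [ 0.6171 -0.1127  0.241 ]
bar dir 0.14111215 0.98999363 pt 0.6379965 0.039633453
[(np.float64(-0.2348), 2), (np.float64(-0.2323), 6), (np.float64(-0.2298), 7), (np.float64(-0.2273), 7), (np.float64(-0.2248), 8), (np.float64(-0.2223), 7), (np.float64(-0.2198), 6), (np.float64(-0.2173), 7), (np.float64(-0.2148), 6), (np.float64(-0.2123), 7), (np.float64(-0.2098), 7), (np.float64(-0.2073), 5), (np.float64(-0.2048), 7), (np.float64(-0.2023), 7), (np.float64(-0.1998), 8), (np.float64(-0.1973), 6), (np.float64(-0.1948), 7), (np.float64(-0.1923), 7), (np.float64(-0.1898), 6), (np.float64(-0.1873), 6), (np.float64(-0.1848), 7), (np.float64(-0.1823), 6), (np.float64(-0.1798), 8), (np.float64(-0.1773), 7), (np.float64(-0.1748), 6), (np.float64(-0.1723), 7), (np.float64
[... 3127 characters left out ...]
2), 7), (np.float64(0.1377), 0), (np.float64(0.1402), 3), (np.float64(0.1427), 6), (np.float64(0.1452), 7), (np.float64(0.1477), 7), (np.float64(0.1502), 6), (np.float64(0.1527), 7), (np.float64(0.1552), 6), (np.float64(0.1577), 7), (np.float64(0.1602), 5), (np.float64(0.1627), 1)]
or 0 nan nan [nan nan nan]
or 0 nan nan [nan nan nan]
blue [ 0.4452 -0.1603  0.248 ]
(array([ 0.48650508, -0.36849657,  0.19670317]), np.float64(0.004670041976092096))
(array([0.43707001, 0.25397342, 0.20419137]), np.float64(0.0021578591046384297))
(array([ 0.4449928 , -0.16134134,  0.24403358]), np.float64(0.0016196924225471475))<stdin>:23: RuntimeWarning: Mean of empty slice.
  ret = ret.dtype.type(ret / rcount)
```

The line fit puts the bar yaw at −0.142 rad. The rails are 160 mm long, as stated, and the notch gaps are 92 mm apart, also as stated. The grips triangulate to top heights of 0.197, 0.204 and 0.244 m, against 0.200, 0.200 and 0.248 expected. I'll move towards the left single.

{"api": "drive_tool", "payload": {"deltas": [[[0.02, 0, 0.05], 0], [[0.03, 0.02, 0.05], 0], [[0.03, 0.03, 0.05], -0.1], [[0.03, 0.05, 0.03], -0.1], [[0.03, 0.05, 0], -0.1], [[0.03, 0.05, 0], -0.1], [[0.03, 0.05, 0], -0.1], [[0.02, 0.05, 0], -0.1], [[0.02, 0.05, 0], -0.1], [[0.02, 0.05, 0], -0.05]], "gripper": 1}}

```text
time_s: 1.35
eef_pos: [0.4225, -0.1894, 0.3862]
eef_rot: [-0.001, 0.976, -0.217, 0.005]
wrist_force: [0.3, -0.6, 0.2]
opening: 1.003
```

{"api": "drive_tool", "payload": {"deltas": [[[0.02, 0.05, 0], 0], [[0.02, 0.05, 0], 0], [[0.0, 0.05, 0], 0], [[0, 0.05, 0], 0], [[0, 0.05, 0], 0], [[0, 0.05, 0], 0], [[0, 0.05, 0], 0], [[0, 0.02, 0], 0], [[0, 0, 0], 0]]}}

```text
time_s: 2.25
eef_pos: [0.4569, 0.1801, 0.3873]
eef_rot: [-0.002, 0.977, -0.215, 0.008]
wrist_force: [-0.1, -0.3, -0.4]
opening: 0.999
```

Run:
```python
from h import *
W=camera("wrist");cv2.imwrite("pics/w1.png",W["frame"][:,:,::-1]);print(W["eye"],get_obs()["eef_pos"])
```

```text
[0.52503134 0.14809681 0.529725  ] [0.45704381 0.17906317 0.38729767]
```

View pics/w1.png

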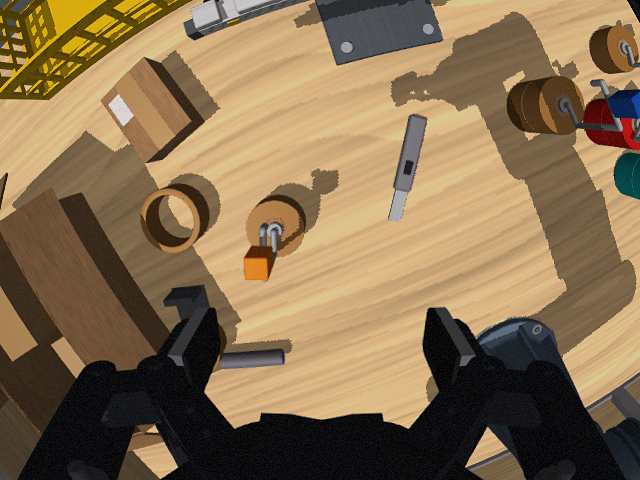

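```bash
cat >> h.py <<'E'
def mask_box(f,u0,u1,v0,v1,lo,hi):
    hsv=cv2.cvtColor(f,cv2.COLOR_RGB2HSV);m=np.zeros(f.shape[:2],np.uint8)
    m[v0:v1,u0:u1]=cv2.inRange(hsv[v0:v1,u0:u1],np.array(lo),np.array(hi));return m
E
python3 - <<'E'
from h import *
W=camera("wrist");f=W["frame"]
crop(f,220,340,180,300,5,"pics/w1c.png")
for u,v in ((257,250),(257,265),(257,275)): print(f[v,u])
b=blobs(f[230:300,230:300],(3,225,100),(16,255,255));print(b)
for p in ((257,262),(245,246),(271,247)): print(p,onz(W,*p,.2,True).round(4),onz(W,*p,.18,True).round(4))
print(proj(W,[.437,.254,.2],True),proj(W,[.437,.254,.16],True))
E
```

```text
[78 38  5]
[223 136  43]
[222 134  41]
[(array([30.5, 33.2]), [14, 28, 23, 22, 61])]
(257, 262) [0.4417 0.2553 0.2   ] [0.4367 0.2619 0.18  ]
(245, 246) [0.4608 0.2583 0.2   ] [0.4569 0.2651 0.18  ]
(271, 247) [0.4495 0.2361 0.2   ] [0.4449 0.2415 0.18  ]
(np.float64(260.471956528815), np.float64(265.68927187060973)) (np.float64(266.4921521157512), np.float64(252.35515849490915))
```

View pics/w1c.png

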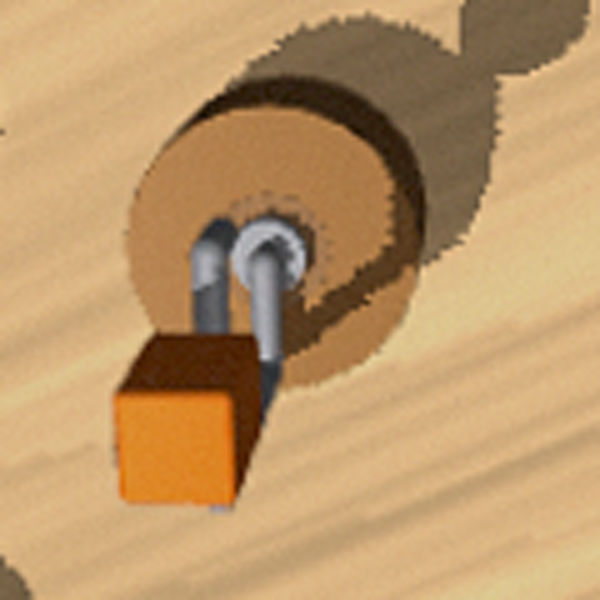

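```bash
cat >> h.py <<'E'
def face(c,pts,z,fish=True):
    P=np.array([onz(c,u,v,z,fish) for u,v in pts])[:,:2]
    m=P.mean(0);e=[np.linalg.norm(P[(i+1)%4]-P[i]) for i in range(4)]
    a=[np.arctan2(*(P[(i+1)%4]-P[i])[::-1]) for i in range(4)]
    a4=np.angle(np.mean(np.exp(4j*np.array(a))))/4
    print("centre",m.round(4),"edges",np.round(e,4),"yaw mod 90",round(a4,3))
def tool():
    o=get_obs();q=o["eef_rot"];print("t",round(o["time_s"],2),"tcp",o["eef_pos"].round(4),"yaw",round(2*np.arctan2(q[2],q[1]),4),"F",o["wrist_force"].round(2),"q",o["q"].round(2),"op",round(o["opening"],2))
E
python3 - <<'E'
from h import *
W=camera("wrist");face(W,[(243,258.6),(266.6,258.2),(267,279.5),(244.4,280.2)],.2);tool()
E
```

```text
centre [0.4363 0.2591] edges [0.023  0.0219 0.0226 0.0224] yaw mod 90 -0.427
t 2.4 tcp [0.4575 0.177  0.3872] yaw -0.4371 F [ 1.17 -1.09  0.45] q [ 0.13 -0.11  1.6  -0.    1.64  2.14] op 1.0
```

{"api": "drive_tool", "payload": {"deltas": [[[-0.01, 0.04, 0], 0], [[-0.01, 0.035, -0.02], 0], [[0, 0.005, -0.04], 0], [[0, 0, -0.04], 0], [[0, 0, -0.01], 0], [[0, 0, 0], 0]]}}

```text
time_s: 3.0
eef_pos: [0.4412, 0.25, 0.2768]
eef_rot: [-0.001, 0.974, -0.225, 0.011]
wrist_force: [-0.5, -0.4, 0.5]
opening: 1.001
```

Run:
```python
from h import *
W=camera("wrist");cv2.imwrite("pics/w2.png",W["frame"][:,:,::-1]);tool()
```

```text
t 3.05 tcp [0.4415 0.25   0.2775] yaw -0.4539 F [-0.08  0.26 -0.66] q [ 0.29 -0.02  1.73 -0.01  1.41  2.31] op 1.0
```

View pics/w2.png

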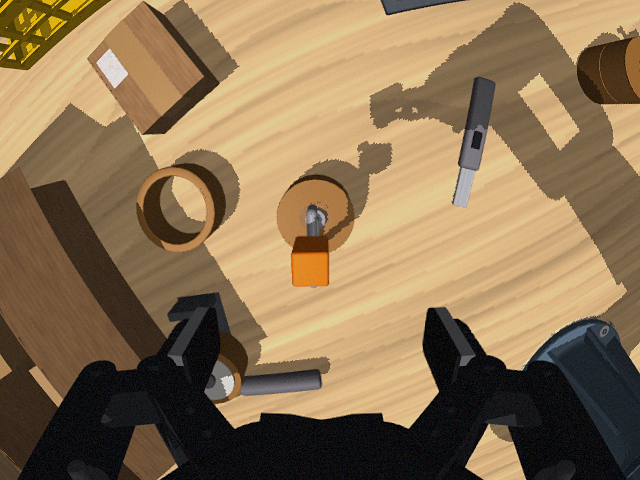

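Run:
```python
from h import *
W=camera("wrist");f=W["frame"]
crop(f,270,350,220,300,8,"pics/w2c.png")
face(W,[(292,251.5),(327.5,251.5),(328,286),(293.5,286.5)],.2);tool()
```

```text
centre [0.4362 0.2613] edges [0.0222 0.0234 0.0223 0.0238] yaw mod 90 -0.439
t 3.1 tcp [0.4421 0.2504 0.2787] yaw -0.4537 F [ 0.02 -0.25  0.05] q [ 0.29 -0.02  1.73 -0.01  1.41  2.31] op 1.0
```

View pics/w2c.png

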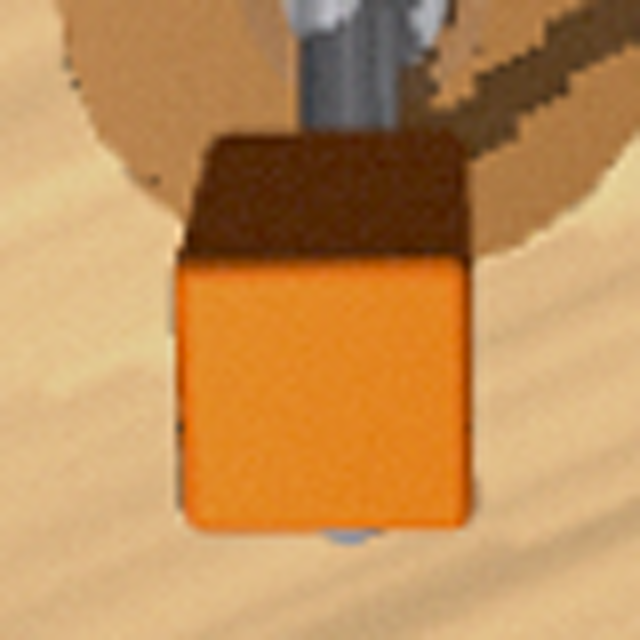

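{"api": "drive_tool", "payload": {"deltas": [[[-0.004, 0.006, -0.02], 0.02], [[-0.003, 0.005, -0.03], 0.01], [[0, 0, -0.035], 0], [[0, 0, -0.02], 0], [[0, 0, 0], 0]]}}

```text
time_s: 3.6
eef_pos: [0.4446, 0.2614, 0.1846]
eef_rot: [-0.008, 0.977, -0.212, 0.023]
wrist_force: [-0.3, -0.7, 0.0]
opening: 1.001
```

Run:
```python
from h import *
tool()
```

```text
t 3.6 tcp [0.4446 0.2614 0.1846] yaw -0.4279 F [-0.34 -0.69  0.05] q [ 0.31  0.07  1.84 -0.01  1.19  2.31] op 1.0
```

{"api": "drive_tool", "payload": {"deltas": [[[-0.006, 0, -0.012], 0], [[-0.005, 0, -0.012], 0], [[0, 0, -0.003], 0]]}}

```text
time_s: 3.9
eef_pos: [0.4369, 0.2618, 0.1618]
eef_rot: [-0.01, 0.977, -0.213, 0.027]
wrist_force: [-0.2, -0.1, 0.2]
opening: 0.998
```

Run:
```python
from h import *
tool();W=camera("wrist");cv2.imwrite("pics/w3.png",W["frame"][:,:,::-1])
```

```text
t 3.9 tcp [0.4369 0.2618 0.1618] yaw -0.4294 F [-0.2  -0.06  0.21] q [ 0.31  0.07  1.88 -0.01  1.13  2.32] op 1.0
```

View pics/w3.png

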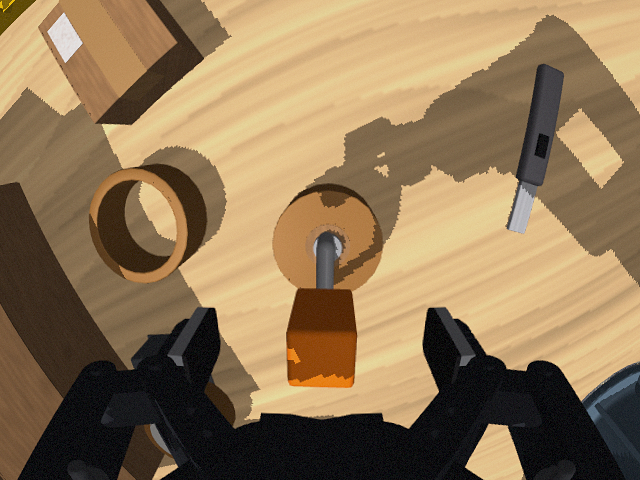

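The block sits between the open fingers (faces at columns 288–356, fingers at 215 and 428). I'll close.

{"api": "drive_tool", "payload": {"deltas": [[[0, 0, 0], 0], [[0, 0, 0], 0], [[0, 0, 0], 0], [[0, 0, 0], 0], [[0, 0, 0], 0]], "gripper": 0}}

```text
time_s: 4.45
eef_pos: [0.4386, 0.262, 0.1642]
eef_rot: [-0.01, 0.977, -0.213, 0.028]
wrist_force: [-0.1, -1.9, 0.9]
opening: 0.273
```

Run:
```python
from h import *
tool();W=camera("wrist");cv2.imwrite("pics/w4.png",W["frame"][:,:,::-1])
```

```text
t 4.45 tcp [0.4386 0.262  0.1642] yaw -0.4288 F [-0.09 -1.92  0.85] q [ 0.31  0.07  1.87 -0.01  1.14  2.32] op 0.27
```

View pics/w4.png

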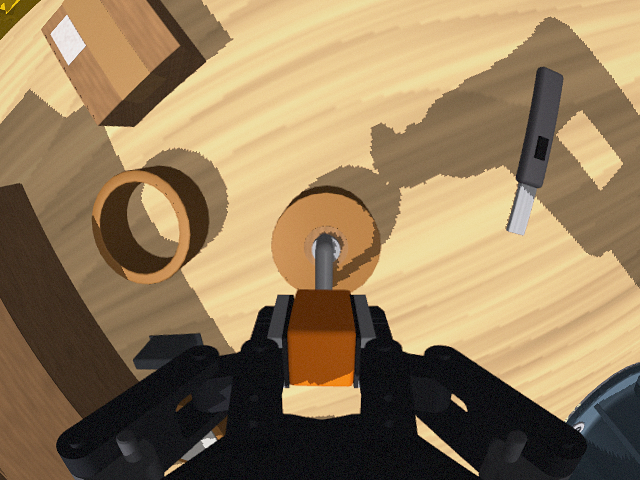

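{"api": "drive_tool", "payload": {"deltas": [[[0, 0, 0.02], 0], [[0, 0, 0.03], 0], [[0.01, -0.01, 0.04], 0.05], [[0.03, -0.02, 0.04], 0.08], [[0.04, -0.02, 0.03], 0.08], [[0.04, -0.02, 0.01], 0.05], [[0.015, -0.01, 0], 0.03], [[0, 0, 0], 0]]}}

```text
time_s: 5.3
eef_pos: [0.5705, 0.1802, 0.3337]
eef_rot: [-0.012, 0.998, -0.062, 0.023]
wrist_force: [-1.6, -0.0, -3.5]
opening: 0.273
```

Run:
```python
from h import *
tool();W=camera("wrist");cv2.imwrite("pics/w5.png",W["frame"][:,:,::-1])
for t in (.1345,.0425,-.1595):
    p=[.638+t*.1411,.0396+t*.99,.241];print(t,p,proj(W,p,True))
```

```text
t 5.3 tcp [0.5705 0.1802 0.3337] yaw -0.1238 F [-1.59 -0.05 -3.47] q [0.1  0.13 1.46 0.02 1.5  1.79] op 0.27
0.1345 [0.65697795, 0.172755, 0.241] (np.float64(321.00202569992064), np.float64(118.0337299143446))
0.0425 [0.64399675, 0.081675, 0.241] (np.float64(461.85320201515117), np.float64(126.21947659715832))
-0.1595 [0.61549455, -0.118305, 0.241] (np.float64(662.3830459135829), np.float64(160.01241316147616))
```

View pics/w5.png

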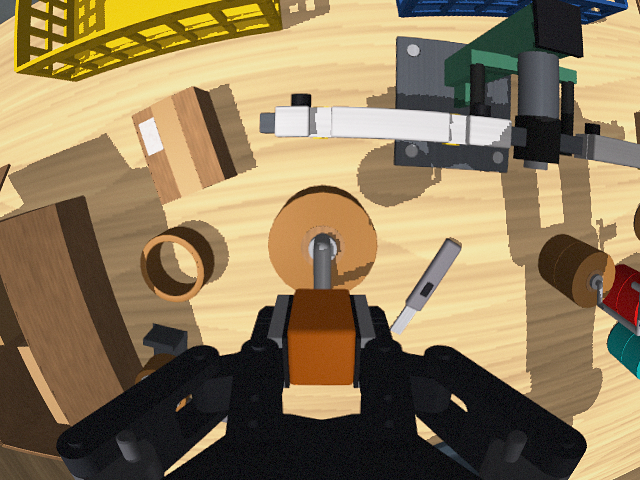

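Run:
```python
from h import *
W=camera("wrist");crop(W["frame"],255,515,85,165,3,"pics/w5c.png");tool()
```

```text
t 5.4 tcp [0.5684 0.1817 0.3332] yaw -0.1233 F [-1.26  0.37 -2.62] q [0.1  0.13 1.46 0.02 1.5  1.79] op 0.27
```

View pics/w5c.png

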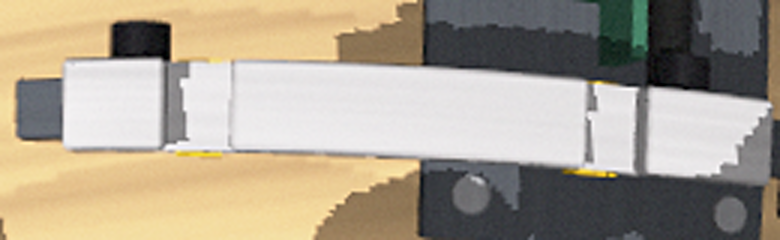

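Run:
```python
from h import *
W=camera("wrist")
O=np.array([.638,.0396]);d=np.array([.1411,.99]);n=np.array([.99,-.1411])
for nm,u,v in (("oL",309.7,120),("oR",332.3,120.5),("iL",450.7,126),("iR",469,128),("end",276.3,119.5),("topedge",390,107.5),("botedge",390,138.5)):
    p=onz(W,u,v,.241,True)[:2];print(nm,p.round(4),"t",round((p-O)@d,4),"n",round((p-O)@n,4))
```

```text
oL [0.6543 0.1815] t 0.1428 n -0.0038
oR [0.6523 0.1675] t 0.1286 n -0.0039
iL [0.6423 0.0913] t 0.0518 n -0.003
iR [0.6404 0.0785] t 0.0388 n -0.0031
end [0.6576 0.2024] t 0.1639 n -0.0036
topedge [0.6569 0.1302] t 0.0924 n 0.006
botedge [0.6371 0.1325] t 0.0918 n -0.014
```

Notch edges in the wrist view: outer at columns 310 and 332, inner at 451 and 469. The outer notch is 14 mm wide, as it should be; the two centres measure 90 mm apart (92 nominal). I'll lower to hooking height, then go in.

{"api": "drive_tool", "payload": {"deltas": [[[0, 0.005, -0.015], -0.02], [[0, 0, -0.02], 0], [[0, 0, -0.01], 0], [[0, 0, -0.003], 0], [[0, 0, 0], 0]]}}

```text
time_s: 5.95
eef_pos: [0.5621, 0.1921, 0.279]
eef_rot: [-0.012, 0.997, -0.071, 0.019]
wrist_force: [0.2, -0.6, -3.0]
opening: 0.278
```

Run:
```python
from h import *
tool()
```

```text
t 5.95 tcp [0.5621 0.1921 0.279 ] yaw -0.1419 F [ 0.21 -0.61 -3.01] q [0.12 0.16 1.54 0.02 1.4  1.83] op 0.28
```

{"api": "drive_tool", "payload": {"deltas": [[[0.01, -0.005, 0.008], 0], [[0.01, -0.002, 0.003], 0], [[0, 0, 0], 0]]}}

```text
time_s: 6.25
eef_pos: [0.5844, 0.185, 0.2929]
eef_rot: [-0.012, 0.997, -0.071, 0.02]
wrist_force: [0.5, 0.5, -1.9]
opening: 0.274
```

{"api": "drive_tool", "payload": {"deltas": [[[0.015, -0.002, -0.003], 0], [[0.02, -0.003, 0], 0], [[0.015, -0.002, 0], 0], [[0.01, -0.001, 0], 0], [[0, 0, 0], 0]]}}

```text
time_s: 6.75
eef_pos: [0.65, 0.1754, 0.2937]
eef_rot: [-0.013, 0.997, -0.072, 0.023]
wrist_force: [-0.2, -0.2, -3.1]
opening: 0.269
```

Run:
```python
from h import *
tool();W=camera("wrist");cv2.imwrite("pics/w6.png",W["frame"][:,:,::-1])
S=camera("scene");crop(S["frame"],300,500,150,300,4,"pics/s6.png")
```

```text
t 6.75 tcp [0.65   0.1754 0.2937] yaw -0.1439 F [-0.17 -0.2  -3.15] q [0.08 0.32 1.31 0.02 1.46 1.79] op 0.27
```

View pics/w6.png

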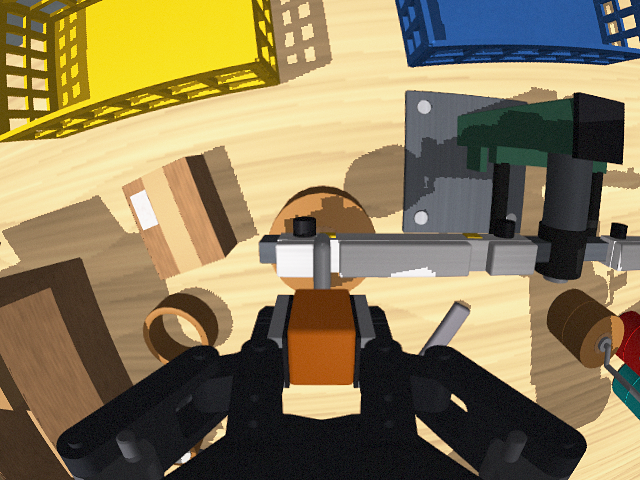

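View pics/s6.png

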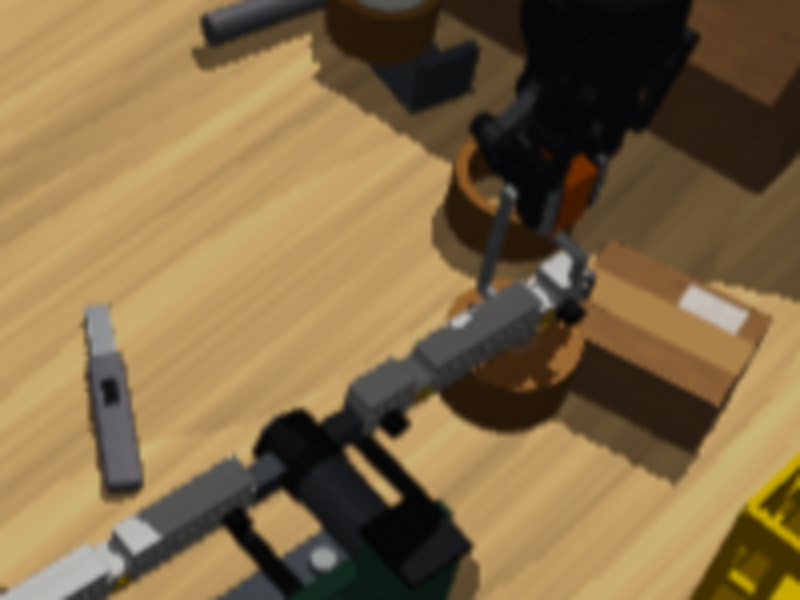

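The crook's bearing bar (columns 315–329) sits over the outer notch (309–331). I'll lower gently.

{"api": "drive_tool", "payload": {"deltas": [[[0.004, -0.001, -0.01], 0], [[0.003, 0, -0.01], 0], [[0, 0, -0.005], 0], [[0, 0, -0.002], 0], [[0, 0, 0], 0]]}}

```text
time_s: 7.35
eef_pos: [0.6542, 0.1753, 0.2636]
eef_rot: [-0.013, 0.997, -0.071, 0.022]
wrist_force: [-0.4, 0.2, -2.1]
opening: 0.271
```

Run:
```python
from h import *
tool();W=camera("wrist");crop(W["frame"],230,430,200,350,4,"pics/w7.png")
```

```text
t 7.35 tcp [0.6542 0.1753 0.2636] yaw -0.1425 F [-0.37  0.2  -2.09] q [0.08 0.35 1.34 0.02 1.41 1.79] op 0.27
```

View pics/w7.png

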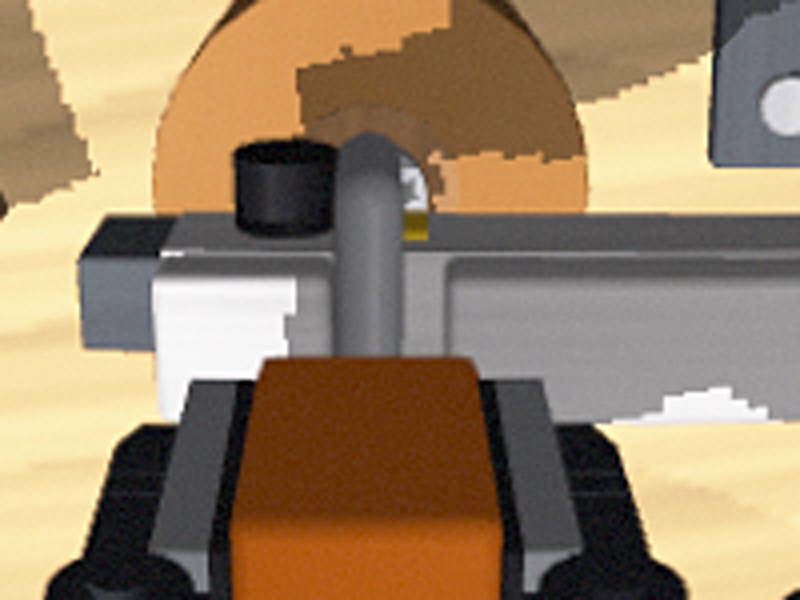

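The crook is about 3 mm towards +y of the notch centre, so I'll shift −y by 3 mm and go down in small steps.

{"api": "drive_tool", "payload": {"deltas": [[[0, -0.003, 0.001], 0], [[0, 0, 0], 0]]}}

```text
time_s: 7.6
eef_pos: [0.6544, 0.1722, 0.2655]
eef_rot: [-0.013, 0.997, -0.071, 0.022]
wrist_force: [-0.4, 0.4, -3.1]
opening: 0.267
```

Run:
```python
from h import *
tool();W=camera("wrist");crop(W["frame"],230,430,200,350,4,"pics/w8.png")
```

```text
t 7.6 tcp [0.6544 0.1722 0.2655] yaw -0.1422 F [-0.36  0.42 -3.12] q [0.07 0.34 1.34 0.02 1.41 1.78] op 0.27
```

View pics/w8.png

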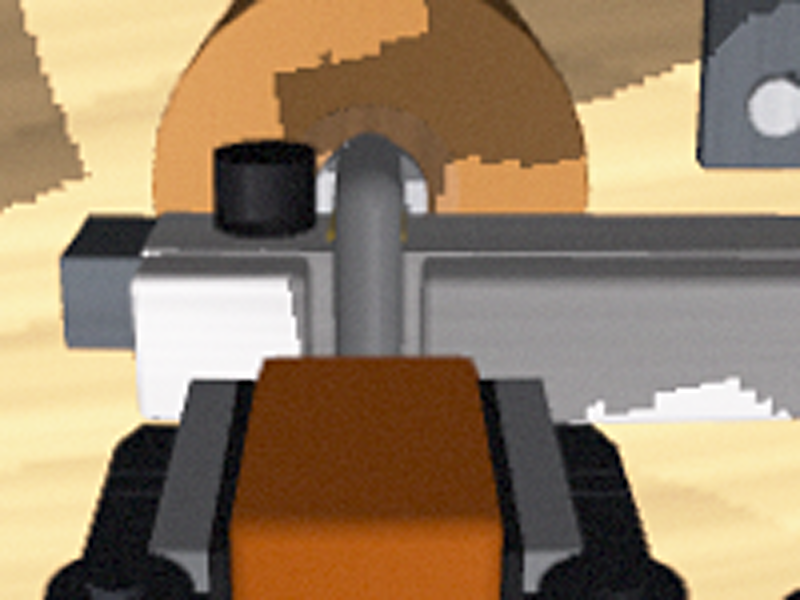

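{"api": "drive_tool", "payload": {"deltas": [[[0, 0, -0.006], 0], [[0, 0, -0.005], 0], [[0, 0, -0.003], 0], [[0, 0, 0], 0]]}}

```text
time_s: 8.05
eef_pos: [0.6545, 0.1724, 0.2507]
eef_rot: [-0.013, 0.997, -0.071, 0.023]
wrist_force: [0.4, -0.3, -2.1]
opening: 0.269
```

{"api": "drive_tool", "payload": {"deltas": [[[0, 0, -0.002], 0], [[0, 0, -0.002], 0], [[0, 0, 0], 0]]}}

```text
time_s: 8.35
eef_pos: [0.6546, 0.1725, 0.2465]
eef_rot: [-0.013, 0.997, -0.071, 0.023]
wrist_force: [0.4, -0.4, -1.7]
opening: 0.271
```

Run:
```python
from h import *
tool();W=camera("wrist");crop(W["frame"],230,430,200,350,4,"pics/w9.png")
```

```text
t 8.35 tcp [0.6546 0.1725 0.2465] yaw -0.1422 F [ 0.35 -0.44 -1.72] q [0.07 0.36 1.36 0.02 1.38 1.78] op 0.27
```

View pics/w9.png

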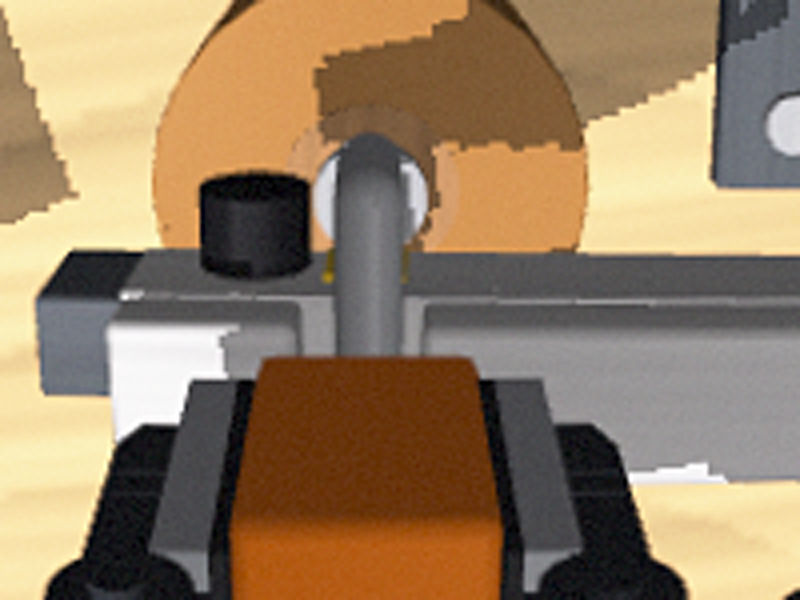

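{"api": "drive_tool", "payload": {"deltas": [[[0, 0, -0.003], 0], [[0, 0, -0.002], 0], [[0, 0, 0], 0]]}}

```text
time_s: 8.7
eef_pos: [0.655, 0.1728, 0.2422]
eef_rot: [-0.014, 0.997, -0.071, 0.024]
wrist_force: [0.1, 0.3, -1.4]
opening: 0.274
```

{"api": "drive_tool", "payload": {"deltas": [[[0, 0, -0.002], 0], [[0, 0, -0.002], 0], [[0, 0, 0], 0]]}}

```text
time_s: 9.0
eef_pos: [0.6552, 0.1729, 0.2384]
eef_rot: [-0.014, 0.997, -0.071, 0.024]
wrist_force: [-1.2, 0.9, -0.7]
opening: 0.271
```

Run:
```python
from h import *
F=[]
tool();W=camera("wrist");crop(W["frame"],230,430,200,350,4,"pics/w10.png");tool()
S=camera("scene");crop(S["frame"],280,480,150,300,4,"pics/s10.png");tool()
```

```text
t 9.0 tcp [0.6552 0.1729 0.2384] yaw -0.1419 F [-1.16  0.94 -0.66] q [0.07 0.36 1.37 0.02 1.36 1.78] op 0.27
t 9.05 tcp [0.6552 0.1729 0.2386] yaw -0.1419 F [-0.73 -0.21 -1.2 ] q [0.07 0.36 1.37 0.02 1.36 1.78] op 0.28
t 9.1 tcp [0.6552 0.1729 0.2387] yaw -0.1419 F [-1.09  0.65 -0.79] q [0.07 0.36 1.37 0.02 1.36 1.78] op 0.27
```

View pics/w10.png

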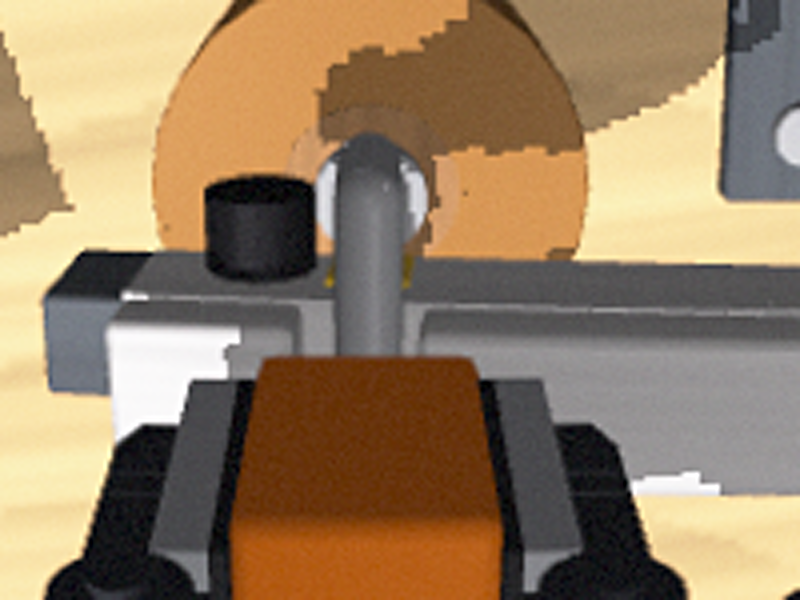

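View pics/s10.png

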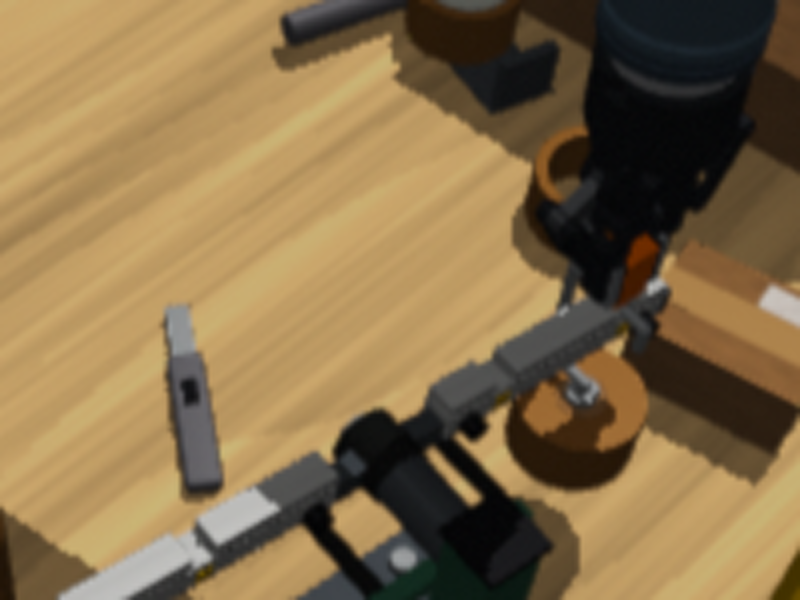

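The rail now keeps the same place relative to the hand as it lowers, so the crook is seated on the notch floor. The wrist load is falling. A little further, then release.

{"api": "drive_tool", "payload": {"deltas": [[[0, 0, -0.002], 0], [[0, 0, -0.001], 0], [[0, 0, 0], 0]]}}

```text
time_s: 9.4
eef_pos: [0.6554, 0.173, 0.2359]
eef_rot: [-0.014, 0.997, -0.071, 0.024]
wrist_force: [-0.6, 0.1, 0.6]
opening: 0.275
```

{"api": "drive_tool", "payload": {"deltas": [[[0, 0, 0], 0], [[0, 0, 0], 0], [[0, 0, 0], 0], [[0, 0, 0], 0]], "gripper": 0.7}}

```text
time_s: 9.8
eef_pos: [0.656, 0.1726, 0.2365]
eef_rot: [-0.014, 0.997, -0.071, 0.025]
wrist_force: [0.2, -0.2, 0.0]
opening: 0.697
```

Run:
```python
from h import *
tool();W=camera("wrist");cv2.imwrite("pics/w11.png",W["frame"][:,:,::-1]);tool()
```

```text
t 9.8 tcp [0.656  0.1726 0.2365] yaw -0.1422 F [ 0.21 -0.16  0.01] q [0.07 0.36 1.37 0.02 1.35 1.78] op 0.7
t 9.85 tcp [0.656  0.1727 0.2365] yaw -0.1421 F [ 0.58 -0.54 -0.26] q [0.07 0.36 1.37 0.02 1.35 1.78] op 0.7
```

View pics/w11.png

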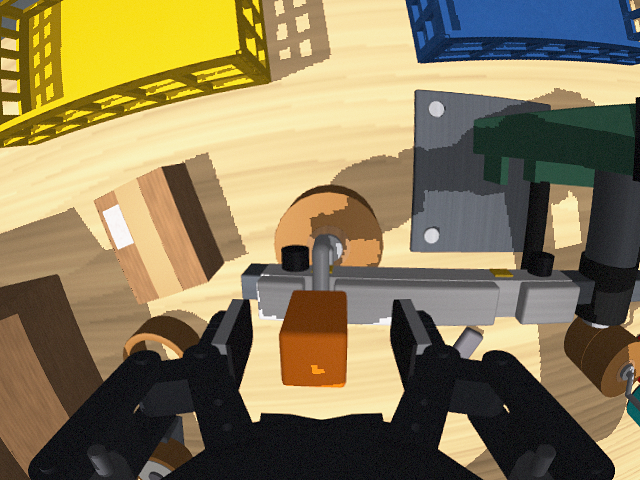

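The hanger is released and hanging. I'll raise the hand straight up and check.

{"api": "drive_tool", "payload": {"deltas": [[[0, 0, 0.015], 0], [[0, 0, 0.025], 0], [[0, 0, 0.04], 0], [[0, -0.01, 0.05], 0], [[-0.02, -0.03, 0.02], 0.03], [[-0.04, -0.04, 0], 0.06], [[-0.04, -0.045, 0], 0.06], [[-0.04, -0.045, 0], 0.06], [[-0.03, -0.045, 0], 0.05], [[-0.02, -0.045, 0], 0]]}}

```text
time_s: 10.85
eef_pos: [0.48, -0.0648, 0.4013]
eef_rot: [-0.014, 0.997, 0.07, 0.03]
wrist_force: [0.7, -0.5, 0.9]
opening: 0.701
```

Run:
```python
from h import *
tool();W=camera("wrist");cv2.imwrite("pics/w12.png",W["frame"][:,:,::-1])
S=camera("scene");crop(S["frame"],280,480,150,300,4,"pics/s12.png")
```

```text
t 10.85 tcp [ 0.48   -0.0648  0.4013] yaw 0.1396 F [ 0.74 -0.54  0.9 ] q [-0.42 -0.16  1.61  0.05  1.65  1.02] op 0.7
```

View pics/w12.png

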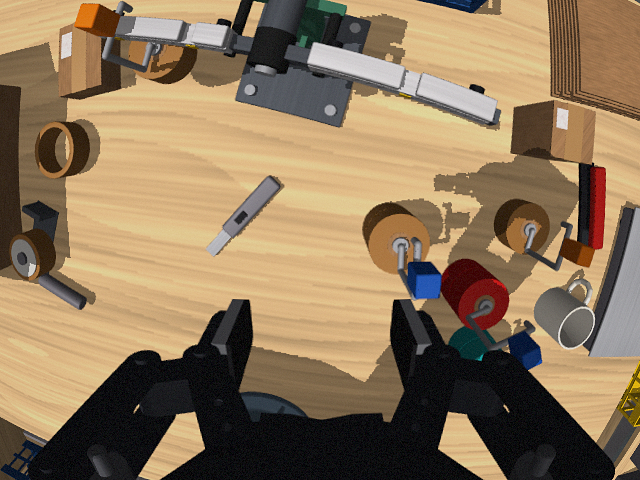

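View pics/s12.png

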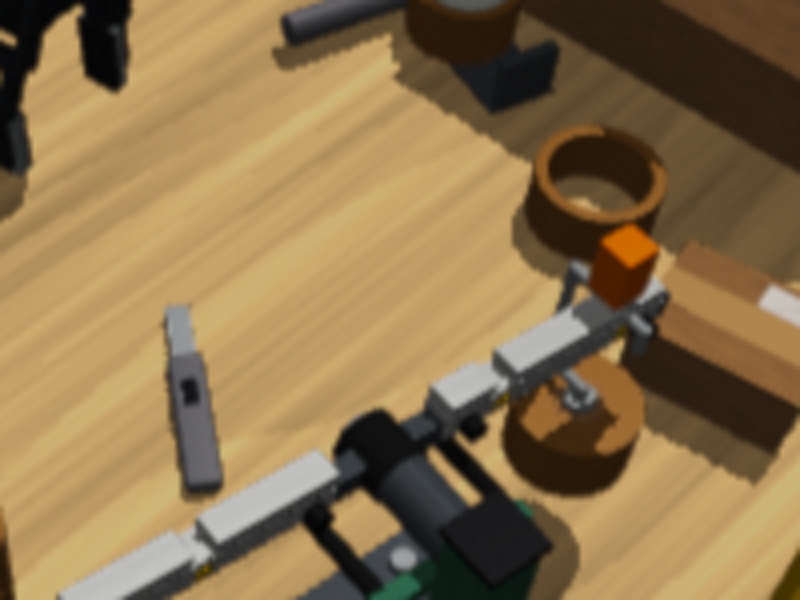

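Step 1 looks right: the hanger hangs in the outer notch and the bar is slightly tilted. The double (brown rolls, blue grip) is at wrist pixel (424,280), with red at (480,295) and turquoise at (525,350) next to it.

Run:
```python
from h import *
W=camera("wrist");crop(W["frame"],380,480,230,330,6,"pics/w12c.png");tool()
```

```text
t 11.0 tcp [ 0.4809 -0.0667  0.4012] yaw 0.1312 F [-0.35  0.79 -0.02] q [-0.42 -0.15  1.61  0.05  1.64  1.03] op 0.7
```

View pics/w12c.png

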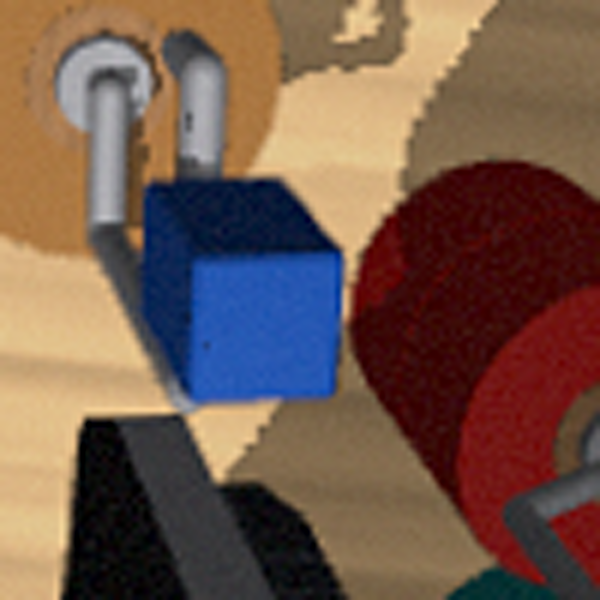

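Run:
```python
from h import *
W=camera("wrist");face(W,[(380+a/6,230+b/6) for a,b in((190,256),(342,252),(335,395),(192,400))],.248);tool()
T=camera("top");f=T["frame"]
for c in (T,):
  d=np.array([onz(T,u,v,.248) for u,v in ((421.4,267.9),)]);print("red grip approx",d)
```

```text
centre [ 0.447  -0.1578] edges [0.023  0.0226 0.0221 0.0226] yaw mod 90 0.178
t 11.05 tcp [ 0.4815 -0.0652  0.4009] yaw 0.1335 F [-0.01  1.    0.42] q [-0.42 -0.15  1.61  0.05  1.64  1.03] op 0.7
red grip approx [[ 0.3786243  -0.29875259  0.248     ]]
```

{"api": "drive_tool", "payload": {"deltas": [[[-0.015, -0.03, 0], 0.02], [[-0.015, -0.04, 0], 0.02], [[-0.01, -0.02, -0.02], 0], [[0, -0.003, -0.03], 0], [[0, 0, -0.02], 0], [[0, 0, 0], 0]]}}

```text
time_s: 11.7
eef_pos: [0.4456, -0.1519, 0.3314]
eef_rot: [-0.016, 0.995, 0.098, 0.031]
wrist_force: [0.7, 1.2, 0.8]
opening: 0.699
```

Run:
```python
from h import *
tool();W=camera("wrist");cv2.imwrite("pics/w13.png",W["frame"][:,:,::-1])
crop(W["frame"],270,390,220,320,6,"pics/w13c.png")
```

```text
t 11.7 tcp [ 0.4456 -0.1519  0.3314] yaw 0.1955 F [0.68 1.18 0.78] q [-0.63 -0.16  1.75  0.06  1.52  0.75] op 0.7
```

View pics/w13.png

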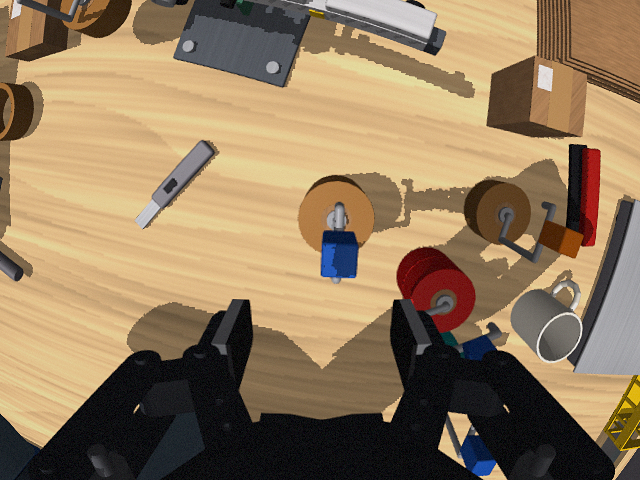

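View pics/w13c.png

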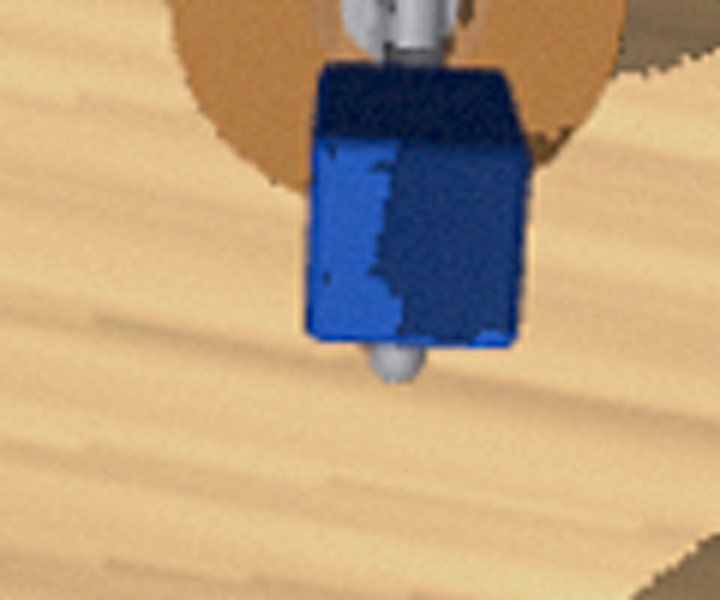

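Run:
```python
from h import *
W=camera("wrist");face(W,[(270+a/6,220+b/6) for a,b in((312,140),(528,152),(514,346),(306,338))],.248);tool()
```

```text
centre [ 0.4455 -0.1612] edges [0.0232 0.0221 0.0229 0.0224] yaw mod 90 0.157
t 11.8 tcp [ 0.4466 -0.1526  0.3344] yaw 0.1959 F [-0.16  0.04  1.76] q [-0.63 -0.16  1.75  0.06  1.53  0.75] op 0.7
```

{"api": "drive_tool", "payload": {"deltas": [[[-0.002, -0.005, -0.02], -0.02], [[-0.002, -0.003, -0.03], -0.01], [[-0.002, 0, -0.03], 0], [[-0.002, 0, -0.02], 0], [[0, 0, -0.005], 0], [[0, 0, 0], 0]]}}

```text
time_s: 12.4
eef_pos: [0.4463, -0.1595, 0.238]
eef_rot: [-0.008, 0.995, 0.088, 0.04]
wrist_force: [-0.3, 0.2, -0.0]
opening: 0.698
```

Run:
```python
from h import *
tool();W=camera("wrist");cv2.imwrite("pics/w14.png",W["frame"][:,:,::-1])
```

```text
t 12.4 tcp [ 0.4463 -0.1595  0.238 ] yaw 0.1756 F [-0.31  0.17 -0.03] q [-0.64 -0.11  1.89  0.07  1.31  0.74] op 0.7
```

View pics/w14.png

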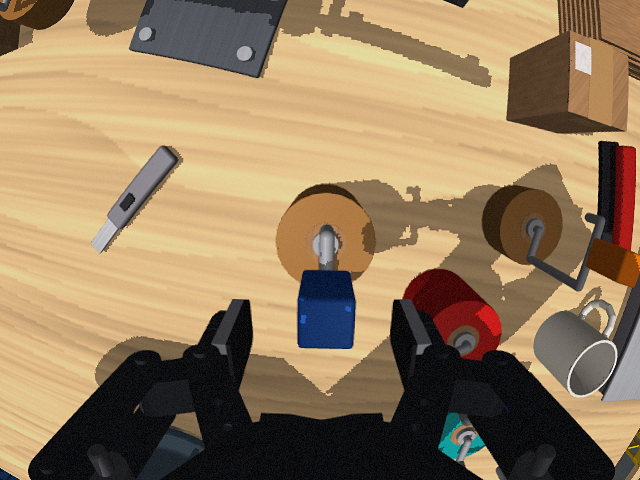

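{"api": "drive_tool", "payload": {"deltas": [[[-0.002, -0.001, -0.014], -0.02], [[-0.002, 0, -0.011], 0], [[0, 0, -0.003], 0], [[0, 0, 0], 0]]}}

```text
time_s: 12.85
eef_pos: [0.4444, -0.1617, 0.2121]
eef_rot: [-0.006, 0.996, 0.077, 0.043]
wrist_force: [-0.3, 0.2, 0.3]
opening: 0.697
```

Run:
```python
from h import *
tool();W=camera("wrist");crop(W["frame"],200,440,220,420,3,"pics/w15.png")
```

```text
t 12.85 tcp [ 0.4444 -0.1617  0.2121] yaw 0.1549 F [-0.27  0.2   0.29] q [-0.65 -0.09  1.93  0.07  1.24  0.75] op 0.7
```

View pics/w15.png

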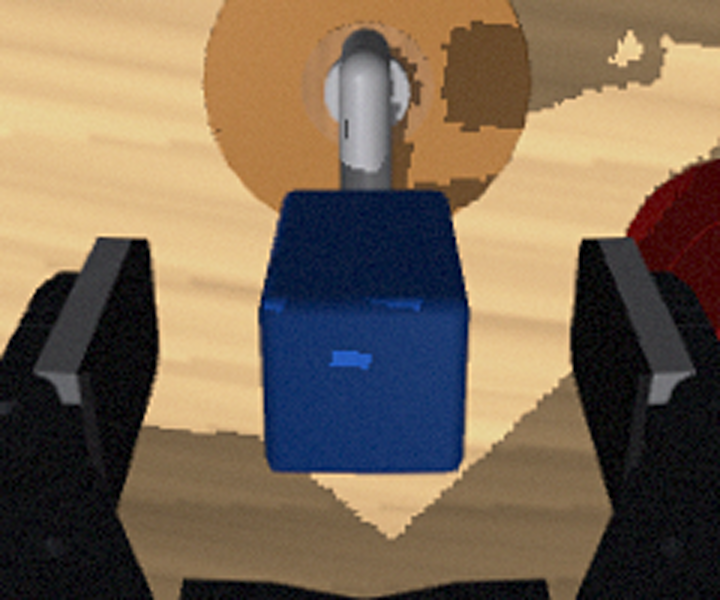

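{"api": "drive_tool", "payload": {"deltas": [[[0, 0, 0], 0], [[0, 0, 0], 0], [[0, 0, 0], 0], [[0, 0, 0], 0]], "gripper": 0}}

```text
time_s: 13.3
eef_pos: [0.4449, -0.1621, 0.2131]
eef_rot: [-0.005, 0.996, 0.077, 0.043]
wrist_force: [0.7, 0.0, -3.4]
opening: 0.277
```

{"api": "drive_tool", "payload": {"deltas": [[[0, 0, 0.02], 0], [[0, 0, 0.03], 0], [[0.01, 0.005, 0.04], -0.04], [[0.025, 0.01, 0.04], -0.08], [[0.025, 0.01, 0.03], -0.08], [[0.025, 0.01, 0.01], -0.06], [[0.01, 0.005, 0], -0.03], [[0, 0, 0], 0]]}}

```text
time_s: 14.1
eef_pos: [0.5366, -0.1169, 0.3811]
eef_rot: [-0.006, 0.997, -0.075, 0.037]
wrist_force: [-0.7, -0.4, -5.9]
opening: 0.271
```

Run:
```python
from h import *
tool();W=camera("wrist");cv2.imwrite("pics/w16.png",W["frame"][:,:,::-1]);print(proj(W,[.6155,-.1183,.241],True))
```

```text
t 14.1 tcp [ 0.5366 -0.1169  0.3811] yaw -0.1496 F [-0.7  -0.36 -5.88] q [-0.45 -0.01  1.52  0.04  1.57  1.27] op 0.27
(np.float64(311.64320411962393), np.float64(138.57977941851368))
```

View pics/w16.png

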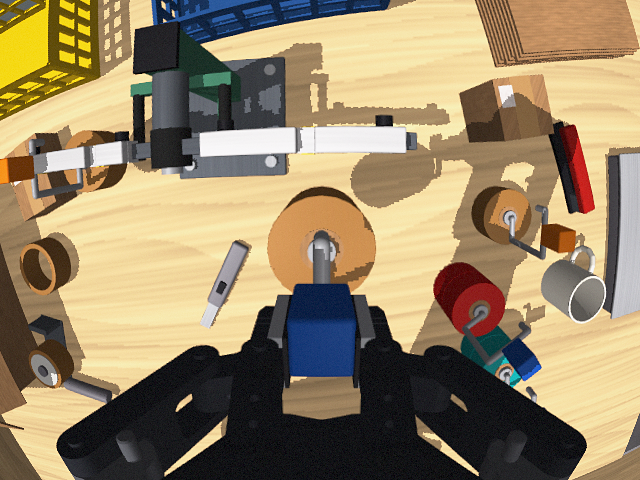

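Run:
```python
from h import *
W=camera("wrist");crop(W["frame"],190,430,100,180,3,"pics/w16c.png");tool()
```

```text
t 14.2 tcp [ 0.5354 -0.1176  0.3806] yaw -0.1496 F [ 0.09  0.18 -5.43] q [-0.46 -0.01  1.52  0.04  1.57  1.27] op 0.27
```

View pics/w16c.png

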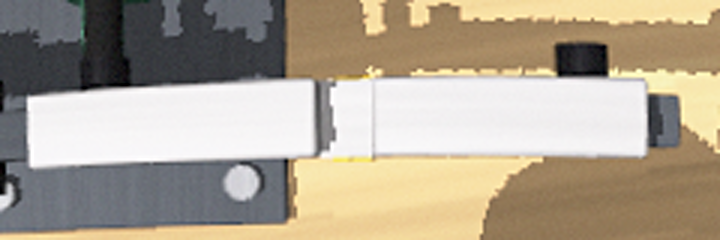

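Run:
```python
from h import *
W=camera("wrist")
O=np.array([.638,.0396]);d=np.array([.1411,.99]);n=np.array([.99,-.1411])
for nm,u,v in (("L",295.7,139.5),("R",315,139.5),("railin",199.3,144),("end",406,138.5),("top",350,126),("bot",350,152.5)):
    p=onz(W,u,v,.251,True)[:2];print(nm,p.round(4),"t",round((p-O)@d,4),"n",round((p-O)@n,4))
```

```text
L [ 0.6147 -0.1076] t -0.149 n -0.0023
R [ 0.6125 -0.1217] t -0.1632 n -0.0025
railin [ 0.625  -0.0337] t -0.0744 n -0.0025
end [ 0.6045 -0.1889] t -0.2309 n -0.0009
top [ 0.6188 -0.1486] t -0.189 n 0.0075
bot [ 0.5992 -0.1457] t -0.1889 n -0.0122
```

The right notch edges are at columns 296 and 315: 14 mm wide, centre 158 mm along the fitted line. I'll lower to hooking height, allowing for the right arm being about 10 mm high.

{"api": "drive_tool", "payload": {"deltas": [[[-0.002, 0.006, -0.02], 0.01], [[-0.002, 0.006, -0.03], 0], [[-0.002, 0, -0.015], 0], [[0, 0, -0.006], 0], [[0, 0, 0], 0]]}}

```text
time_s: 14.75
eef_pos: [0.5239, -0.1075, 0.3047]
eef_rot: [-0.006, 0.997, -0.071, 0.033]
wrist_force: [0.4, -0.7, -4.4]
opening: 0.269
```

{"api": "drive_tool", "payload": {"deltas": [[[0.015, 0, -0.003], 0], [[0.02, -0.002, 0], 0], [[0.02, -0.003, 0], 0], [[0.015, -0.002, 0], 0], [[0.007, 0, 0], 0], [[0, 0, 0], 0]]}}

```text
time_s: 15.35
eef_pos: [0.6037, -0.1179, 0.3065]
eef_rot: [-0.005, 0.997, -0.072, 0.036]
wrist_force: [-0.7, 0.5, -5.1]
opening: 0.271
```

Run:
```python
from h import *
tool();W=camera("wrist");cv2.imwrite("pics/w17.png",W["frame"][:,:,::-1])
```

```text
t 15.35 tcp [ 0.6037 -0.1179  0.3065] yaw -0.144 F [-0.67  0.55 -5.14] q [-0.4   0.17  1.47  0.03  1.44  1.31] op 0.27
```

View pics/w17.png

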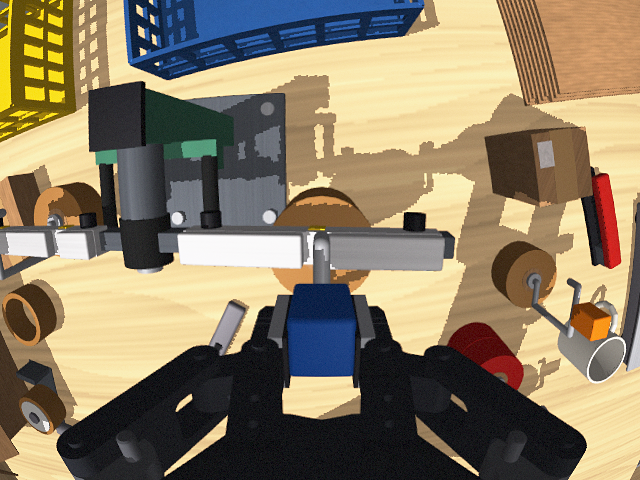

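{"api": "drive_tool", "payload": {"deltas": [[[0.005, 0, -0.008], 0], [[0.005, 0, -0.008], 0], [[0, 0.001, -0.003], 0], [[0, 0, 0], 0]]}}

```text
time_s: 15.8
eef_pos: [0.6123, -0.1166, 0.2859]
eef_rot: [-0.005, 0.997, -0.072, 0.035]
wrist_force: [0.7, 0.3, -5.7]
opening: 0.27
```

Run:
```python
from h import *
tool();W=camera("wrist");crop(W["frame"],220,420,200,350,4,"pics/w18.png")
```

```text
t 15.8 tcp [ 0.6123 -0.1166  0.2859] yaw -0.1443 F [ 0.74  0.28 -5.74] q [-0.39  0.2   1.48  0.03  1.4   1.32] op 0.27
```

View pics/w18.png

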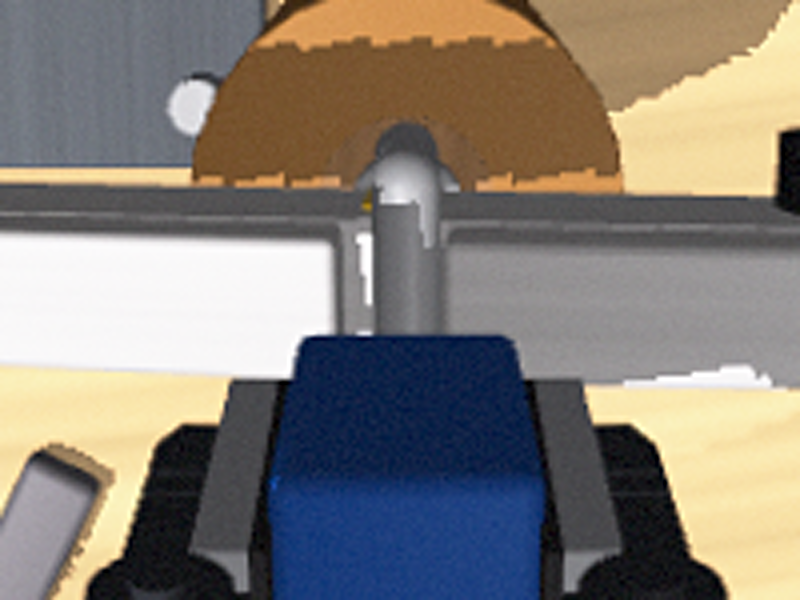

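{"api": "drive_tool", "payload": {"deltas": [[[0, 0.002, -0.004], 0], [[0, 0, -0.004], 0], [[0, 0, 0], 0]]}}

```text
time_s: 16.15
eef_pos: [0.6121, -0.1144, 0.2778]
eef_rot: [-0.005, 0.997, -0.072, 0.035]
wrist_force: [-0.3, 0.5, -5.1]
opening: 0.27
```

Run:
```python
from h import *
tool();W=camera("wrist");crop(W["frame"],220,420,200,350,4,"pics/w19.png")
```

```text
t 16.15 tcp [ 0.6121 -0.1144  0.2778] yaw -0.1441 F [-0.31  0.46 -5.09] q [-0.39  0.2   1.49  0.03  1.39  1.32] op 0.27
```

View pics/w19.png

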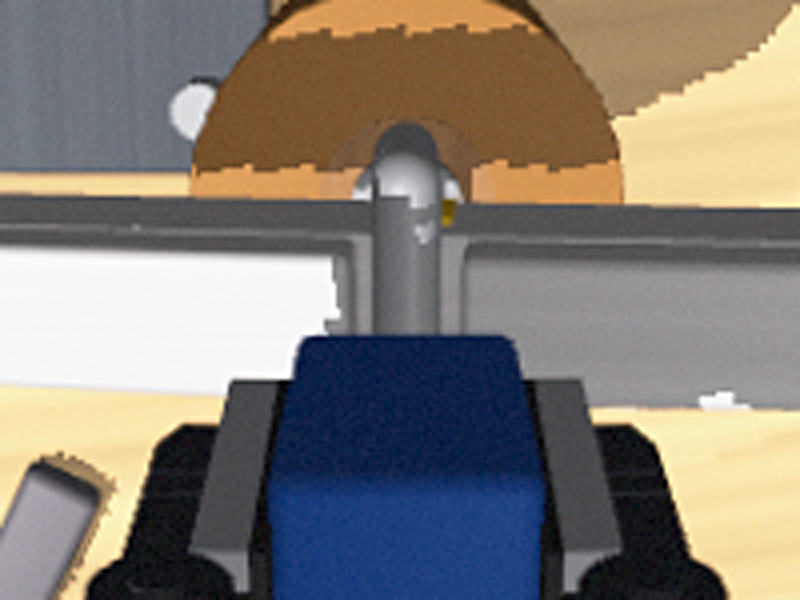

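Centred. I'll lower into the notch.

{"api": "drive_tool", "payload": {"deltas": [[[0, 0, -0.006], 0], [[0, 0, -0.005], 0], [[0, 0, -0.004], 0], [[0, 0, 0], 0]]}}

```text
time_s: 16.6
eef_pos: [0.6123, -0.1145, 0.262]
eef_rot: [-0.005, 0.997, -0.072, 0.036]
wrist_force: [0.0, 0.4, -5.4]
opening: 0.27
```

{"api": "drive_tool", "payload": {"deltas": [[[0, 0, -0.003], 0], [[0, 0, -0.003], 0], [[0, 0, 0], 0]]}}

```text
time_s: 16.9
eef_pos: [0.6127, -0.1148, 0.2561]
eef_rot: [-0.004, 0.997, -0.072, 0.036]
wrist_force: [-0.2, 0.3, -3.9]
opening: 0.275
```

Run:
```python
from h import *
tool();W=camera("wrist");crop(W["frame"],220,420,200,350,4,"pics/w20.png");tool()
```

```text
t 16.9 tcp [ 0.6127 -0.1148  0.2561] yaw -0.1444 F [-0.18  0.33 -3.87] q [-0.39  0.22  1.51  0.03  1.34  1.32] op 0.27
t 16.95 tcp [ 0.6127 -0.1148  0.2564] yaw -0.1443 F [-0.12 -0.43 -3.66] q [-0.39  0.22  1.51  0.03  1.34  1.32] op 0.27
```

View pics/w20.png

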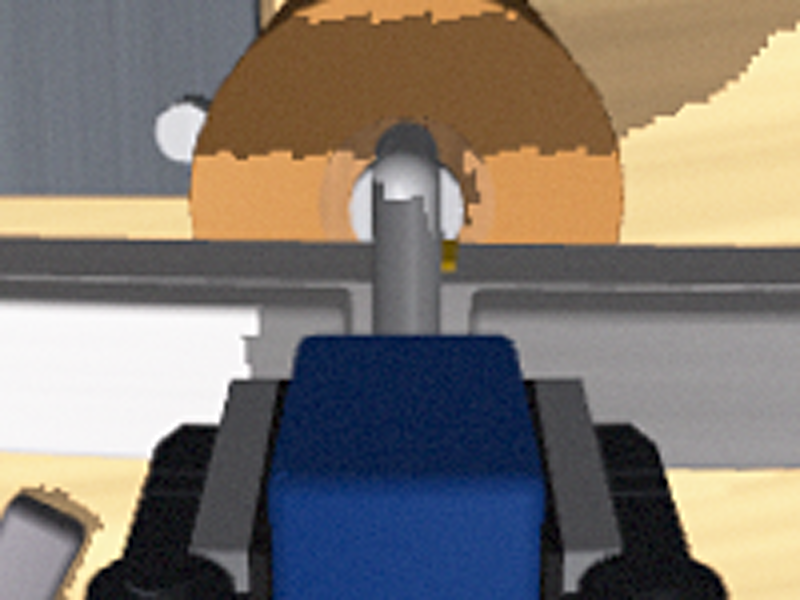

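Seated and loading (Fz −5.4 to −3.7 N). Continuing until the wrist carries nothing.

{"api": "drive_tool", "payload": {"deltas": [[[0, 0, -0.004], 0], [[0, 0, -0.003], 0], [[0, 0, 0], 0]]}}

```text
time_s: 17.25
eef_pos: [0.6133, -0.1154, 0.2504]
eef_rot: [-0.004, 0.997, -0.072, 0.037]
wrist_force: [-1.4, 1.0, -2.6]
opening: 0.27
```

{"api": "drive_tool", "payload": {"deltas": [[[0, 0, -0.002], 0], [[0, 0, -0.001], 0], [[0, 0, 0], 0], [[0, 0, 0], 0]]}}

```text
time_s: 17.65
eef_pos: [0.6134, -0.1157, 0.2482]
eef_rot: [-0.003, 0.997, -0.072, 0.038]
wrist_force: [-1.1, -1.1, -0.8]
opening: 0.269
```

Run:
```python
from h import *
for i in range(3): tool();camera("wrist")
```

```text
t 17.65 tcp [ 0.6134 -0.1157  0.2482] yaw -0.1444 F [-1.06 -1.06 -0.8 ] q [-0.39  0.22  1.52  0.03  1.32  1.32] op 0.27
t 17.7 tcp [ 0.6134 -0.1157  0.2482] yaw -0.1444 F [-1.63 -0.11 -0.96] q [-0.39  0.22  1.52  0.03  1.32  1.32] op 0.27
t 17.75 tcp [ 0.6134 -0.1157  0.2482] yaw -0.1444 F [-2.24 -0.09 -1.02] q [-0.39  0.22  1.52  0.03  1.32  1.32] op 0.27
```

{"api": "drive_tool", "payload": {"deltas": [[[-0.001, 0, -0.002], 0], [[0, 0, -0.001], 0], [[0, 0, 0], 0]]}}

```text
time_s: 18.1
eef_pos: [0.6133, -0.1159, 0.2459]
eef_rot: [-0.003, 0.997, -0.072, 0.039]
wrist_force: [-1.3, -0.4, -0.9]
opening: 0.27
```

{"api": "drive_tool", "payload": {"deltas": [[[0, 0, 0], 0], [[0, 0, 0], 0], [[0, 0, 0], 0], [[0, 0, 0], 0]], "gripper": 0.7}}

```text
time_s: 18.5
eef_pos: [0.6139, -0.1156, 0.2463]
eef_rot: [-0.003, 0.997, -0.072, 0.04]
wrist_force: [-0.1, 0.5, 0.7]
opening: 0.7
```

Run:
```python
from h import *
tool();W=camera("wrist");cv2.imwrite("pics/w21.png",W["frame"][:,:,::-1]);tool()
```

```text
t 18.5 tcp [ 0.6139 -0.1156  0.2463] yaw -0.1442 F [-0.1   0.5   0.66] q [-0.39  0.22  1.53  0.03  1.32  1.32] op 0.7
t 18.55 tcp [ 0.6139 -0.1156  0.2463] yaw -0.1442 F [ 0.14  0.08 -0.5 ] q [-0.39  0.22  1.53  0.03  1.32  1.32] op 0.7
```

View pics/w21.png

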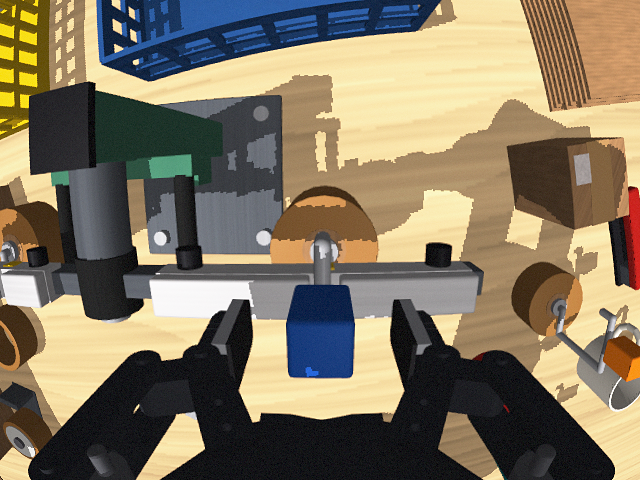

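The double is released and hanging. Now up, then to the right-hand single.

{"api": "drive_tool", "payload": {"deltas": [[[0, 0, 0.015], 0], [[0, 0, 0.025], 0], [[0, 0, 0.04], 0], [[0, -0.01, 0.05], 0], [[-0.01, -0.04, 0.02], 0], [[-0.02, -0.04, 0], 0], [[-0.03, -0.04, 0], 0], [[-0.02, -0.03, 0], 0], [[-0.01, -0.02, 0], 0], [[0, 0, 0], 0]]}}

```text
time_s: 19.55
eef_pos: [0.5189, -0.2995, 0.4154]
eef_rot: [0.001, 0.997, -0.07, 0.044]
wrist_force: [0.6, -0.7, -0.6]
opening: 0.707
```

Run:
```python
from h import *
tool();W=camera("wrist");cv2.imwrite("pics/w22.png",W["frame"][:,:,::-1])
S=camera("scene");crop(S["frame"],270,470,150,340,4,"pics/s22.png")
```

```text
t 19.55 tcp [ 0.5189 -0.2995  0.4154] yaw -0.1393 F [ 0.57 -0.72 -0.56] q [-0.75  0.09  1.35  0.05  1.63  0.96] op 0.71
```

View pics/w22.png

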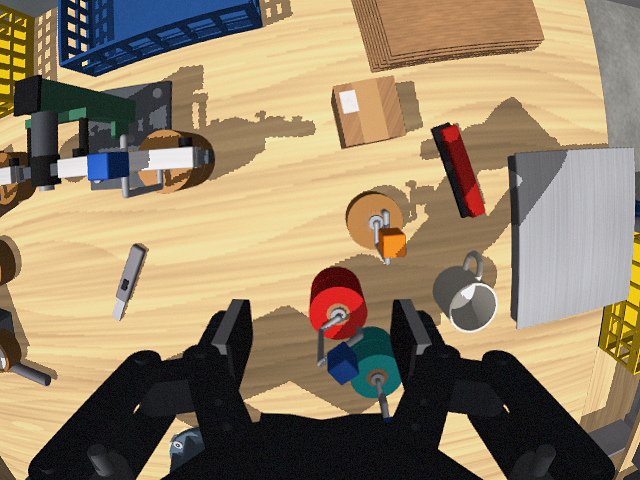

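View pics/s22.png

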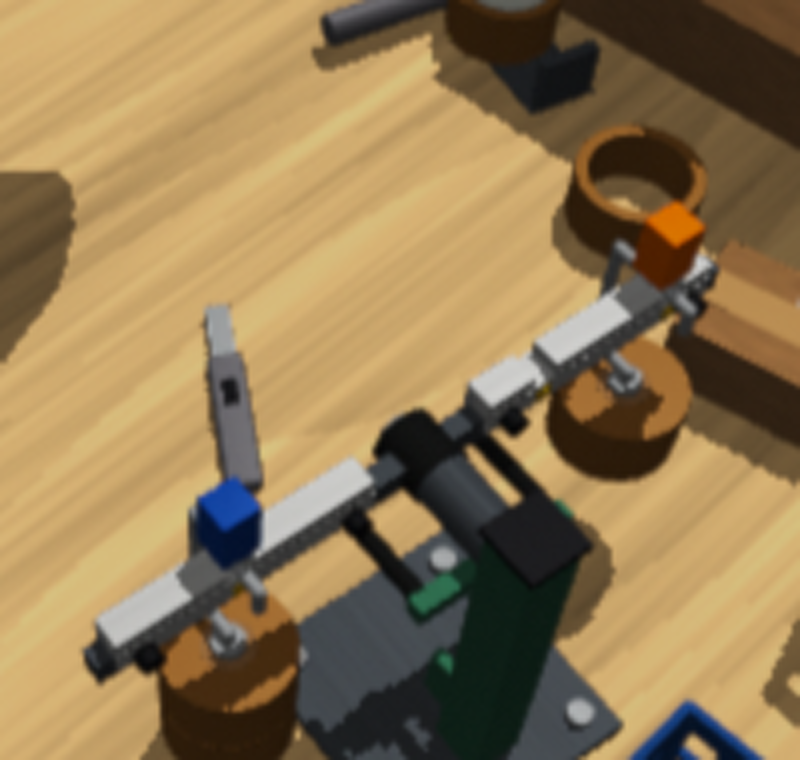

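Both hang properly, with the bar slightly right-down as expected. The last single has its grip at wrist pixel (394,242).

Run:
```python
from h import *
W=camera("wrist");crop(W["frame"],340,440,190,290,6,"pics/w22c.png");tool()
```

```text
t 19.7 tcp [ 0.5207 -0.2964  0.4149] yaw -0.1354 F [ 0.27  0.27 -0.21] q [-0.75  0.09  1.35  0.06  1.63  0.97] op 0.7
```

View pics/w22c.png

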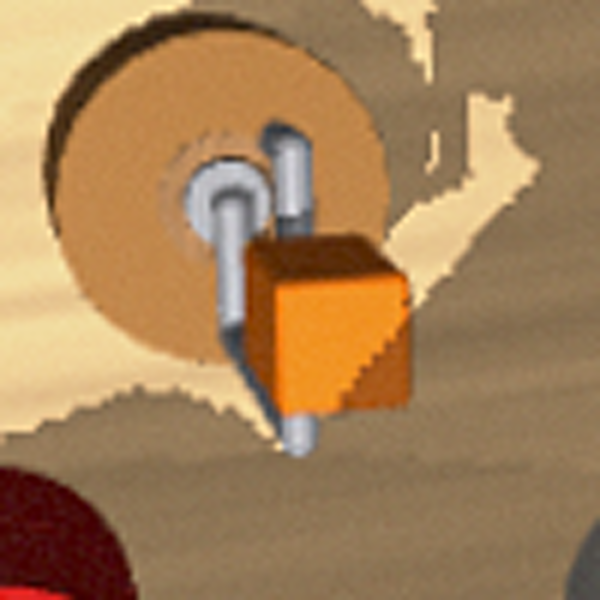

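Run:
```python
from h import *
W=camera("wrist");face(W,[(340+a/6,190+b/6) for a,b in((276,282),(410,272),(412,405),(282,416))],.2);tool()
```

```text
centre [ 0.4876 -0.3683] edges [0.0232 0.0233 0.0228 0.0234] yaw mod 90 -0.056
t 19.75 tcp [ 0.5209 -0.2959  0.4146] yaw -0.1344 F [-0.36  0.2  -1.04] q [-0.74  0.09  1.35  0.06  1.63  0.97] op 0.7
```

{"api": "drive_tool", "payload": {"deltas": [[[-0.015, -0.03, 0], 0.04], [[-0.015, -0.035, -0.02], 0.04], [[-0.005, -0.008, -0.035], 0], [[0, 0, -0.04], 0], [[-0.003, 0, -0.03], 0], [[0, 0, 0], 0]]}}

```text
time_s: 20.35
eef_pos: [0.4874, -0.3628, 0.2884]
eef_rot: [-0.002, 0.999, -0.018, 0.046]
wrist_force: [-0.8, 0.3, 0.6]
opening: 0.702
```

Run:
```python
from h import *
tool();W=camera("wrist");crop(W["frame"],240,400,200,340,5,"pics/w23.png")
```

```text
t 20.35 tcp [ 0.4874 -0.3628  0.2884] yaw -0.0364 F [-0.82  0.3   0.58] q [-0.87  0.16  1.52  0.07  1.41  0.72] op 0.7
```

View pics/w23.png

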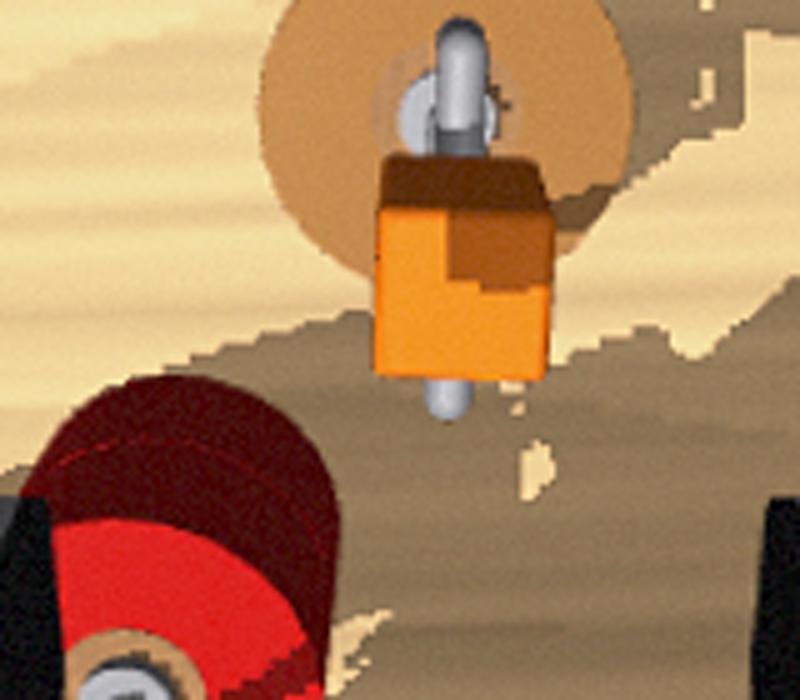

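Run:
```python
from h import *
W=camera("wrist");face(W,[(240+a/5,200+b/5) for a,b in((378,207),(553,212),(546,380),(374,375))],.2);tool()
```

```text
centre [ 0.4877 -0.3701] edges [0.0231 0.0233 0.0232 0.0232] yaw mod 90 -0.063
t 20.45 tcp [ 0.4892 -0.3646  0.2936] yaw -0.0359 F [-0.34  0.32  0.85] q [-0.87  0.16  1.51  0.07  1.41  0.72] op 0.7
```

{"api": "drive_tool", "payload": {"deltas": [[[-0.002, -0.004, -0.025], -0.015], [[-0.003, -0.002, -0.03], -0.01], [[-0.003, 0, -0.035], 0], [[-0.002, 0, -0.02], 0], [[0, 0, -0.005], 0], [[0, 0, 0], 0]]}}

```text
time_s: 21.05
eef_pos: [0.4896, -0.3748, 0.195]
eef_rot: [0.013, 0.998, -0.027, 0.059]
wrist_force: [-0.1, -0.7, -0.1]
opening: 0.702
```

Run:
```python
from h import *
tool();W=camera("wrist");crop(W["frame"],200,440,220,420,3,"pics/w24.png")
```

```text
t 21.05 tcp [ 0.4896 -0.3748  0.195 ] yaw -0.0536 F [-0.06 -0.67 -0.1 ] q [-0.88  0.23  1.63  0.08  1.19  0.71] op 0.7
```

View pics/w24.png

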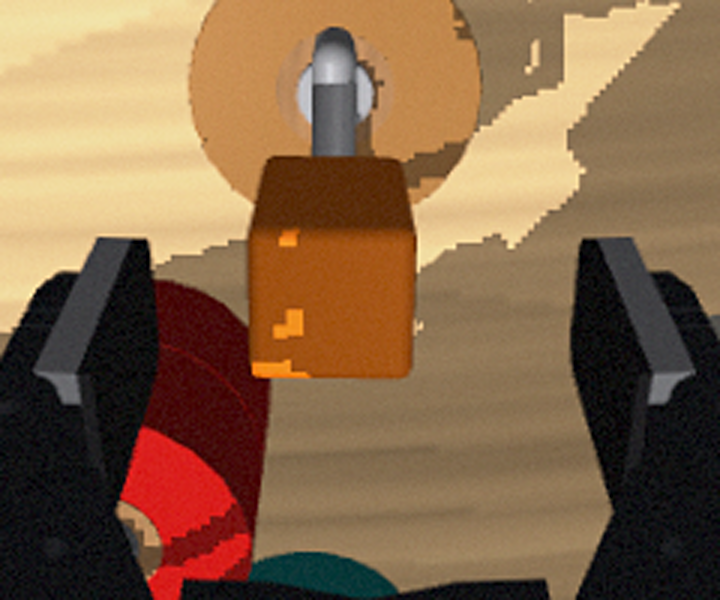

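{"api": "drive_tool", "payload": {"deltas": [[[-0.003, 0.003, -0.015], -0.005], [[-0.002, 0.002, -0.013], 0], [[0, 0, -0.004], 0], [[0, 0, 0], 0]]}}

```text
time_s: 21.5
eef_pos: [0.4868, -0.3713, 0.1662]
eef_rot: [0.016, 0.998, -0.029, 0.062]
wrist_force: [-0.0, -1.0, 0.9]
opening: 0.701
```

Run:
```python
from h import *
tool();W=camera("wrist");crop(W["frame"],200,440,220,420,3,"pics/w25.png")
```

```text
t 21.5 tcp [ 0.4868 -0.3713  0.1662] yaw -0.0579 F [-0.01 -0.96  0.89] q [-0.88  0.25  1.67  0.08  1.12  0.71] op 0.7
```

View pics/w25.png

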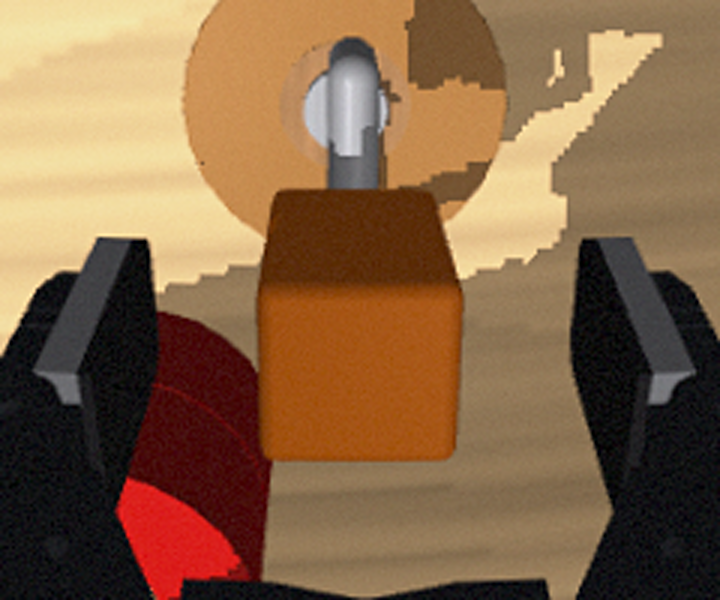

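{"api": "drive_tool", "payload": {"deltas": [[[0, 0, 0], 0], [[0, 0, 0], 0], [[0, 0, 0], 0], [[0, 0, 0], 0]], "gripper": 0}}

```text
time_s: 21.95
eef_pos: [0.4871, -0.3714, 0.1673]
eef_rot: [0.016, 0.997, -0.029, 0.063]
wrist_force: [0.3, -0.7, -1.1]
opening: 0.271
```

{"api": "drive_tool", "payload": {"deltas": [[[0, 0, 0.02], 0], [[0, 0, 0.03], 0], [[0, 0, 0.04], 0], [[0, 0.02, 0.05], -0.02], [[0, 0.04, 0.04], -0.03], [[0, 0.05, 0.02], -0.03], [[0, 0.05, 0], 0], [[0, 0.05, 0], 0], [[0, 0.05, 0], 0], [[0, 0.05, 0], 0]]}}

```text
time_s: 22.95
eef_pos: [0.4817, -0.0668, 0.362]
eef_rot: [0.016, 0.995, -0.077, 0.061]
wrist_force: [2.6, 0.5, -1.8]
opening: 0.273
```

Run:
```python
from h import *
tool()
```

```text
t 22.95 tcp [ 0.4817 -0.0668  0.362 ] yaw -0.1544 F [ 2.55  0.53 -1.84] q [-0.39 -0.2   1.73  0.01  1.49  1.34] op 0.27
```

{"api": "drive_tool", "payload": {"deltas": [[[0.005, 0.045, 0], 0], [[0.01, 0.045, 0], 0], [[0.01, 0.04, 0], 0.005], [[0.01, 0.025, 0], 0.005], [[0.01, 0.005, 0], 0], [[0, 0, 0], 0]]}}

```text
time_s: 23.55
eef_pos: [0.5247, 0.1058, 0.3614]
eef_rot: [0.016, 0.996, -0.068, 0.061]
wrist_force: [-1.0, -0.8, -2.0]
opening: 0.273
```

Run:
```python
from h import *
tool();W=camera("wrist");cv2.imwrite("pics/w26.png",W["frame"][:,:,::-1]);print(proj(W,[.642,.0815,.241],True))
crop(W["frame"],200,460,60,180,3,"pics/w26c.png")
```

```text
t 23.55 tcp [0.5247 0.1058 0.3614] yaw -0.1361 F [-0.97 -0.76 -1.99] q [ 0.   -0.07  1.61 -0.04  1.47  1.71] op 0.27
(np.float64(329.44131736586843), np.float64(91.03539240869551))
```

View pics/w26.png

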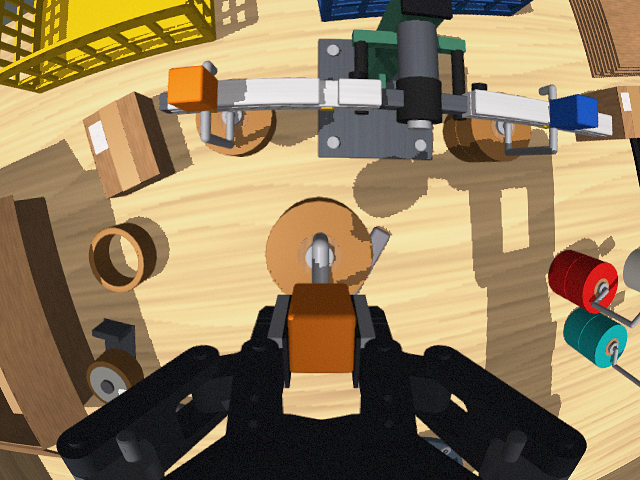

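View pics/w26c.png

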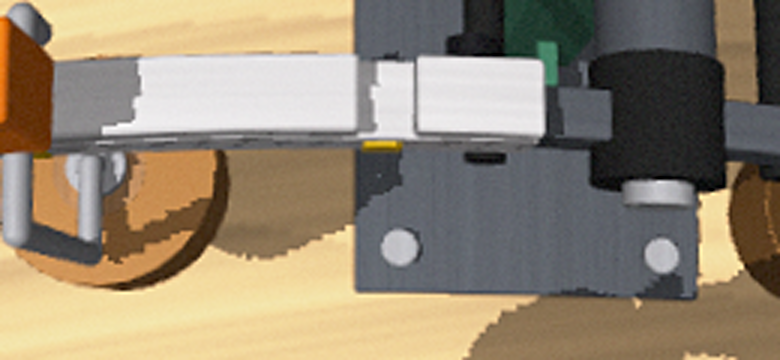

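The inner notch is at columns 319–339. Its centre matches the prediction from the outer notch minus 92 mm to within 1 px. I'll lower to hooking height.

{"api": "drive_tool", "payload": {"deltas": [[[0, -0.004, -0.02], 0], [[0, -0.003, -0.025], -0.005], [[0, 0, -0.01], 0], [[0, 0, -0.004], 0], [[0, 0, 0], 0]]}}

```text
time_s: 24.1
eef_pos: [0.5237, 0.0919, 0.3014]
eef_rot: [0.017, 0.995, -0.074, 0.061]
wrist_force: [-0.6, 0.7, -1.3]
opening: 0.271
```

{"api": "drive_tool", "payload": {"deltas": [[[0.01, 0.004, -0.006], 0.005], [[0.02, 0, -0.002], 0], [[0.02, -0.002, 0], 0], [[0.02, -0.003, 0], 0], [[0.01, -0.001, 0], 0], [[0, 0, 0], 0]]}}

```text
time_s: 24.7
eef_pos: [0.6115, 0.0904, 0.2973]
eef_rot: [0.017, 0.995, -0.072, 0.066]
wrist_force: [-1.0, 0.8, -1.7]
opening: 0.269
```

Run:
```python
from h import *
tool();W=camera("wrist");cv2.imwrite("pics/w27.png",W["frame"][:,:,::-1])
```

```text
t 24.7 tcp [0.6115 0.0904 0.2973] yaw -0.1438 F [-1.01  0.75 -1.67] q [-0.02  0.15  1.52 -0.04  1.35  1.7 ] op 0.27
```

View pics/w27.png

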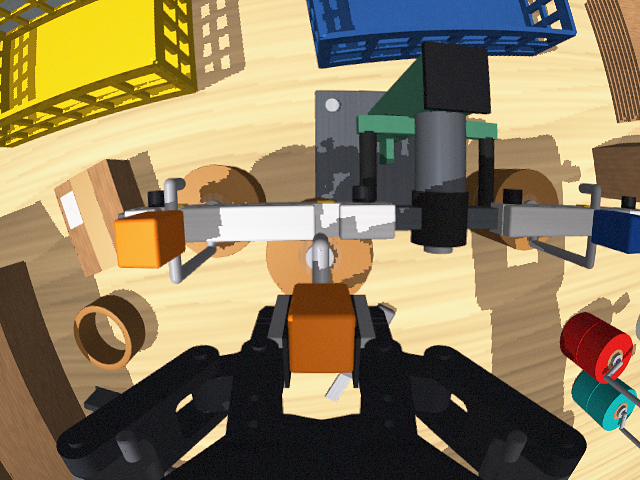

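{"api": "drive_tool", "payload": {"deltas": [[[0, -0.004, -0.003], 0], [[0.012, -0.003, -0.002], 0], [[0.014, -0.002, 0], 0], [[0.003, 0, -0.002], 0], [[0, 0, 0], 0]]}}

```text
time_s: 25.25
eef_pos: [0.6398, 0.0814, 0.2898]
eef_rot: [0.016, 0.995, -0.071, 0.065]
wrist_force: [-0.8, -0.7, -2.3]
opening: 0.269
```

Run:
```python
from h import *
tool();W=camera("wrist");cv2.imwrite("pics/w28.png",W["frame"][:,:,::-1])
```

```text
t 25.25 tcp [0.6398 0.0814 0.2898] yaw -0.1427 F [-0.82 -0.67 -2.28] q [-0.04  0.21  1.46 -0.04  1.34  1.68] op 0.27
```

View pics/w28.png

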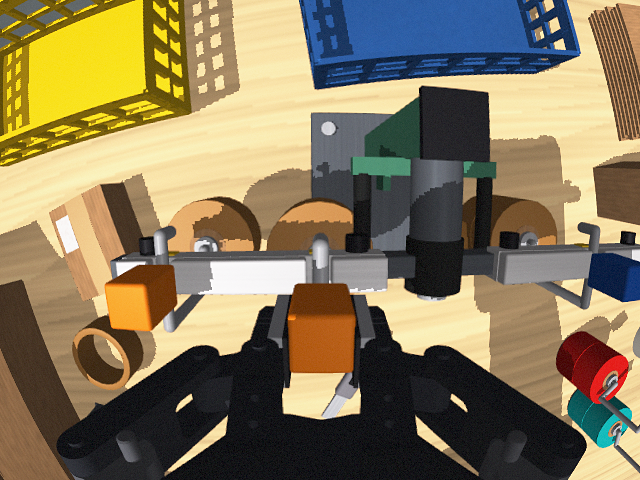

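{"api": "drive_tool", "payload": {"deltas": [[[0.001, 0, -0.008], 0], [[0, 0, -0.007], 0], [[0, 0, -0.003], 0], [[0, 0, 0], 0]]}}

```text
time_s: 25.7
eef_pos: [0.6394, 0.0818, 0.27]
eef_rot: [0.017, 0.995, -0.071, 0.065]
wrist_force: [-0.2, 0.4, -2.0]
opening: 0.275
```

Run:
```python
from h import *
tool();W=camera("wrist");crop(W["frame"],220,420,200,350,4,"pics/w29.png")
```

```text
t 25.7 tcp [0.6394 0.0818 0.27  ] yaw -0.1422 F [-0.24  0.43 -2.03] q [-0.04  0.22  1.48 -0.04  1.31  1.68] op 0.27
```

View pics/w29.png

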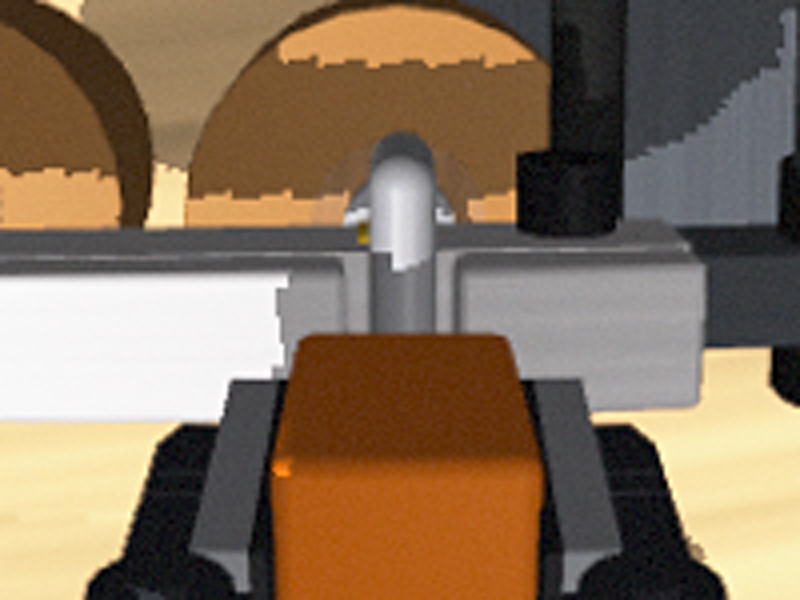

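Centred. I'll lower into the inner notch.

{"api": "drive_tool", "payload": {"deltas": [[[0, 0, -0.006], 0], [[0, 0, -0.005], 0], [[0, 0, -0.002], 0], [[0, 0, 0], 0]]}}

```text
time_s: 26.15
eef_pos: [0.6395, 0.0819, 0.2564]
eef_rot: [0.016, 0.995, -0.071, 0.065]
wrist_force: [0.0, 0.4, -1.9]
opening: 0.27
```

Run:
```python
from h import *
tool();W=camera("wrist");crop(W["frame"],220,420,200,350,4,"pics/w30.png");tool()
```

```text
t 26.15 tcp [0.6395 0.0819 0.2564] yaw -0.1421 F [ 0.02  0.39 -1.88] q [-0.04  0.23  1.5  -0.04  1.28  1.68] op 0.27
t 26.2 tcp [0.6396 0.0819 0.2566] yaw -0.1421 F [-0.28 -1.31 -1.69] q [-0.04  0.23  1.5  -0.04  1.28  1.68] op 0.27
```

View pics/w30.png

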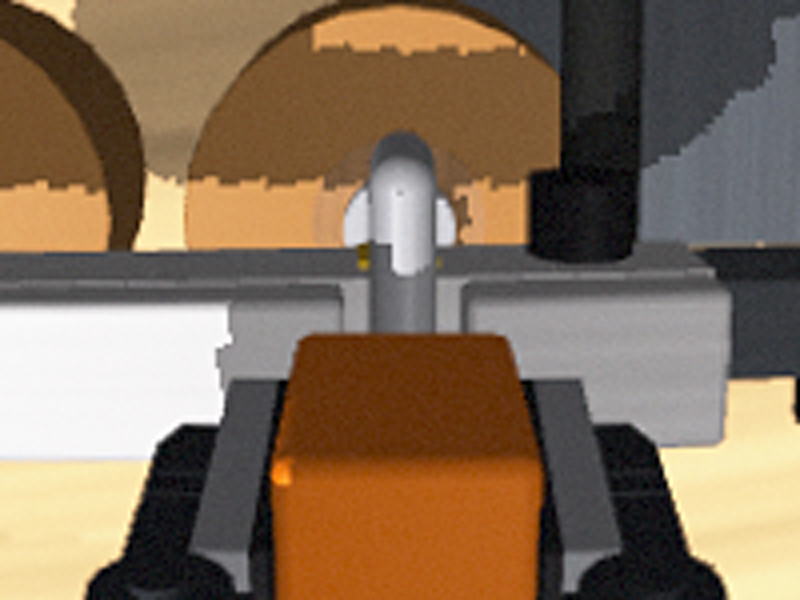

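{"api": "drive_tool", "payload": {"deltas": [[[0, 0, -0.002], 0], [[0, 0, -0.002], 0], [[0, 0, 0], 0], [[0, 0, 0], 0]]}}

```text
time_s: 26.6
eef_pos: [0.6402, 0.0819, 0.2535]
eef_rot: [0.016, 0.995, -0.071, 0.066]
wrist_force: [-0.3, -0.3, -1.5]
opening: 0.27
```

Run:
```python
from h import *
for i in range(3): tool();W=camera("wrist")
crop(W["frame"],220,420,200,350,4,"pics/w31.png")
```

```text
t 26.6 tcp [0.6402 0.0819 0.2535] yaw -0.1421 F [-0.29 -0.27 -1.52] q [-0.04  0.23  1.5  -0.04  1.27  1.68] op 0.27
t 26.65 tcp [0.6401 0.0819 0.2535] yaw -0.1421 F [-1.06 -0.32 -1.46] q [-0.04  0.23  1.5  -0.04  1.27  1.68] op 0.27
t 26.7 tcp [0.6402 0.0819 0.2535] yaw -0.1421 F [ 0.59 -0.58 -1.02] q [-0.04  0.23  1.5  -0.04  1.27  1.68] op 0.27
```

View pics/w31.png

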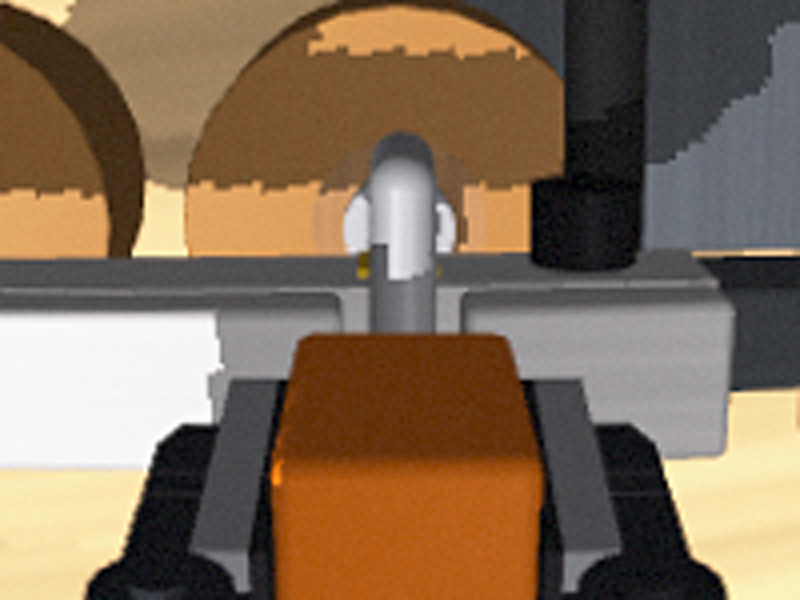

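{"api": "drive_tool", "payload": {"deltas": [[[0, 0, -0.002], 0], [[0, 0, 0], 0], [[0, 0, 0], 0]]}}

```text
time_s: 27.05
eef_pos: [0.6404, 0.0821, 0.2522]
eef_rot: [0.016, 0.995, -0.071, 0.067]
wrist_force: [-0.9, 0.3, 0.8]
opening: 0.272
```

Run:
```python
from h import *
for i in range(4): tool();W=camera("wrist")
```

```text
t 27.05 tcp [0.6404 0.0821 0.2522] yaw -0.142 F [-0.92  0.3   0.8 ] q [-0.04  0.24  1.51 -0.04  1.27  1.68] op 0.27
t 27.1 tcp [0.6404 0.0821 0.2521] yaw -0.142 F [-1.75  0.2   0.21] q [-0.04  0.24  1.51 -0.04  1.27  1.68] op 0.27
t 27.15 tcp [0.6404 0.0821 0.2521] yaw -0.142 F [-1.16  0.46 -0.18] q [-0.04  0.24  1.51 -0.04  1.27  1.68] op 0.28
t 27.2 tcp [0.6404 0.0821 0.2521] yaw -0.142 F [-0.85 -0.49 -0.4 ] q [-0.04  0.24  1.51 -0.04  1.27  1.68] op 0.27
```

The wrist load is about zero, so I'll release.

{"api": "drive_tool", "payload": {"deltas": [[[0, 0, 0], 0], [[0, 0, 0], 0], [[0, 0, 0], 0], [[0, 0, 0], 0]], "gripper": 0.6}}

```text
time_s: 27.65
eef_pos: [0.6412, 0.0819, 0.2527]
eef_rot: [0.016, 0.995, -0.071, 0.068]
wrist_force: [1.1, -0.2, -0.7]
opening: 0.602
```

Run:
```python
from h import *
tool();W=camera("wrist");cv2.imwrite("pics/w32.png",W["frame"][:,:,::-1])
```

```text
t 27.65 tcp [0.6412 0.0819 0.2527] yaw -0.1421 F [ 1.06 -0.18 -0.71] q [-0.04  0.24  1.51 -0.04  1.27  1.68] op 0.6
```

View pics/w32.png

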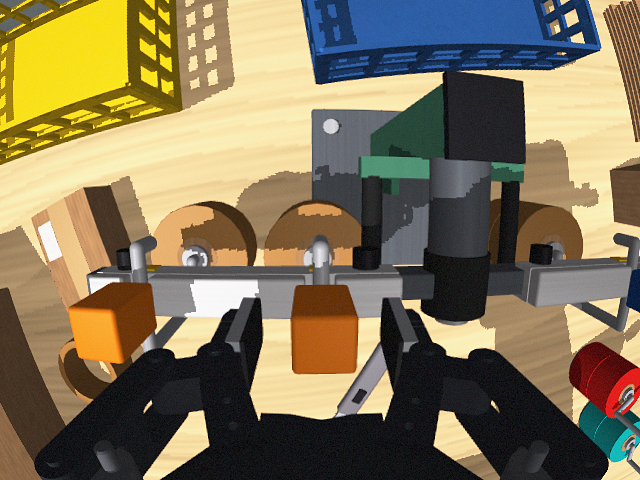

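Free of the fingers on both sides. I'll retreat straight up and then back for a last look.

{"api": "drive_tool", "payload": {"deltas": [[[0.001, 0, 0.015], 0], [[0.001, 0, 0.025], 0], [[0, 0, 0.04], 0], [[0, 0, 0.05], 0], [[-0.03, -0.01, 0.02], 0], [[-0.04, -0.01, 0], 0], [[-0.04, -0.01, 0], 0], [[-0.03, 0, 0], 0], [[0, 0, 0], 0], [[0, 0, 0], 0]]}}

```text
time_s: 28.7
eef_pos: [0.4985, 0.0507, 0.4201]
eef_rot: [0.017, 0.995, -0.071, 0.074]
wrist_force: [-0.5, -0.2, -0.0]
opening: 0.6
```

Run:
```python
from h import *
tool();W=camera("wrist");cv2.imwrite("pics/w33.png",W["frame"][:,:,::-1])
S=camera("scene");cv2.imwrite("pics/s33.png",S["frame"][:,:,::-1]);crop(S["frame"],270,470,150,340,4,"pics/s33c.png")
T=camera("top");cv2.imwrite("pics/t33.png",T["frame"][:,:,::-1]);crop(T["frame"],210,410,130,270,4,"pics/t33c.png")
```

```text
t 28.7 tcp [0.4985 0.0507 0.4201] yaw -0.1423 F [-0.51 -0.22 -0.01] q [-0.12 -0.18  1.61 -0.03  1.57  1.59] op 0.6
```

View pics/w33.png

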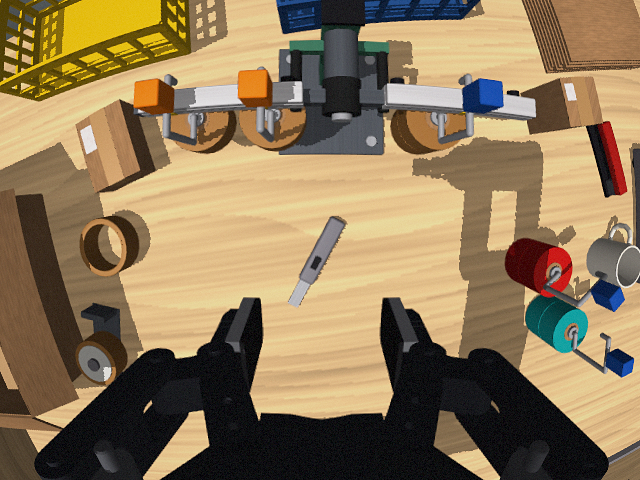

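View pics/s33c.png

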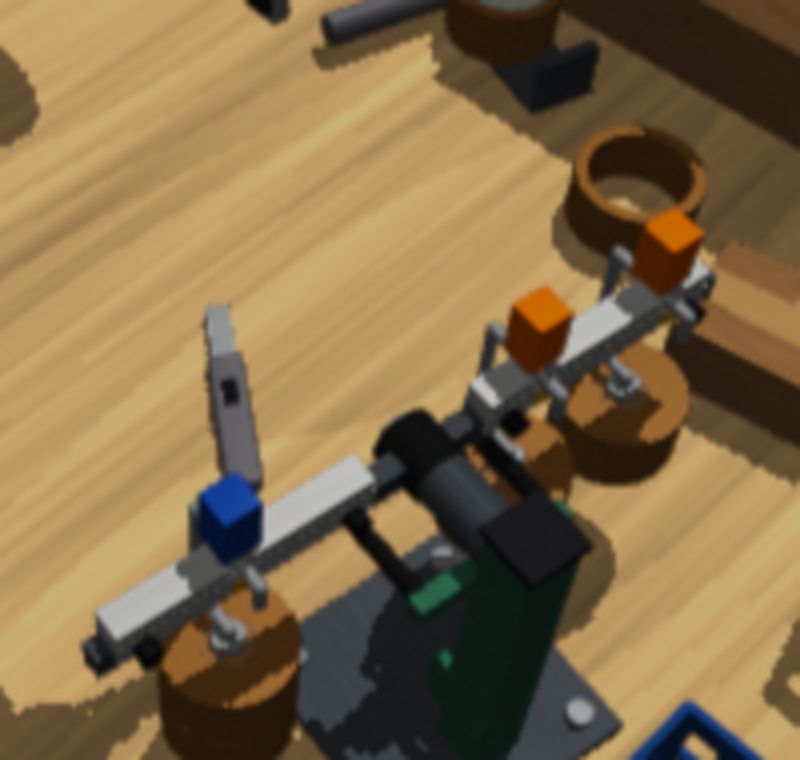

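View pics/t33.png

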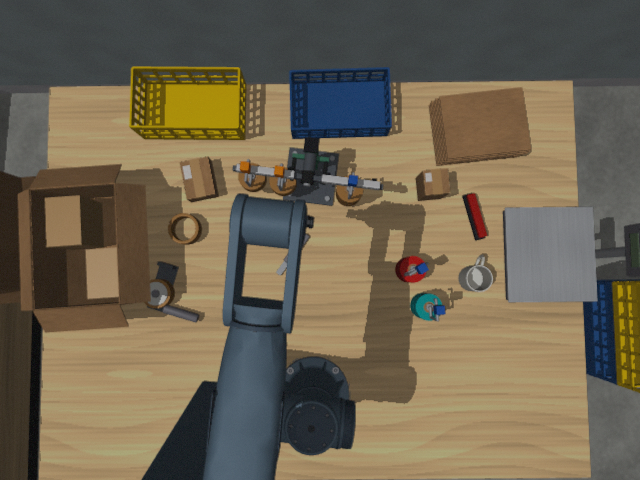

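The wrist and scene views show all three crooks down in their notches, clear of the hand. The bar ends are within about 1 px of where they started, so it is level to roughly 0.01 rad. In the top view the bystanders and look-alikes are where they began.

Run:
```python
from bench import hand_in
print(hand_in())
```

```text
the job is handed in; nothing more can be done
None
```

All three hangers are on the bar, and I handed the job in at about 29 s of the 72 s allowed; `hand_in` gives no verdict. The order was left single into the outer left notch, brown double into the right notch, then the other single into the inner left notch. I lowered each one until the wrist carried almost nothing, then let go.

**Last checks:**
- **Hanging:** the wrist and scene pictures show all three crooks down in their notches, with the fingers clear of everything.
- **Level:** one bar end, read by eye in the scene picture, is within about 1 px of where it started, roughly 0.01 rad. I did not measure the bar angle directly.
- **Other things:** by eye in the top picture, the bystanders and the red and turquoise look-alikes have not moved. The arm hides part of the cutter in that view; it is fully visible, apparently undisturbed, in the last wrist and scene pictures.

**What differed from plan:**
- **Sliding:** I did not slide the crooks along the rail until they dropped. I centred each over its notch by camera, with shifts of 2–3 mm for the first two before contact and none needed for the third, then lowered it straight in.
- **Hand tilt:** the hand's tilt built up to about 0.15 rad over the run. It did not stop any of the hangers from seating.
- **Measurements:** the top and wrist cameras disagreed by 1–4 mm on notch positions; I settled this with close-up views before each lowering.

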